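# Park the side plunger of the screwing fixture and load a stud housing

### The arm

A 6-joint arm with a two-finger parallel gripper is mounted at the origin on a cart in front of the work surface, level with it; the furniture and walls round the work are solid. World frame = base frame: x ahead of the robot, y to its left, z up, the work surface at z = 0. Lengths are in m, angles in degrees, forces in N, time in s.
With the tool pointing down it reaches from about 0.275 to 0.75 m from the base axis. Payload 10.2 kg.
Tool frame: the origin (TCP) lies at the very end of the fingers, on their centre line; the grasp point (between the pads) lies 19 mm behind it; z points along the fingers, x is the direction in which the jaws open and shut, and the axes are right-handed (so a half turn about z gives the same grasp; the last joint's range is limited). The gripper opens to 88 mm and grips with 3 to 60 N. Pads are 18 mm wide; open, the fingers measure 123 mm over their backs; the gripper's body (75 mm by 187 mm) begins 45 mm behind the grasp point.
Start: joints at [-78.346, 17.928, 85.812, -0, 76.261, -12.8], TCP at [0.217, -0.478, 0.214] pointing down, gripper open.
Joint ranges: [-168.41, 168.41], [-55.51, 124.54], [10.69, 146.95], [-70.63, 250.63], [1, 178], [-165.06, 165.06]. Speed limits (degrees/s): [136.94, 136.94, 172.46, 180, 180, 180].

### API

Orientations are given as [roll, pitch, yaw] about the fixed x, y, z axes, in that order (R = Rz(yaw) Ry(pitch) Rx(roll)).
In Python, from cell import * gives the robot as it stands.
- The arm moves only by the tool arm_command, never from a script. Its argument "deltas" is text: rows parted by semicolons, each of 7 numbers parted by spaces: the shift along the tool's x, y, z in cm, then the turn, a rotation vector about the tool's x, y, z in degrees, then the closure, from 0 (fully open) to 1 (shut). A call has exactly 8 rows; each row is the pose to reach, as a shift and turn from the pose measured when the call began, along the tool's axes at that moment; what a row does not reach only later rows make up. A row lasts 1/8 s, in which the tool goes at most 62.5 mm and 10.7 degrees, less where a joint would pass 70% of its speed; a pose out of reach is approached as far as the arm can. A call with a gripper value outside its range is refused whole. The fingers move at their own pace and stop on an object; "grip_force" is the grip in N (left out, the last holds). Time passes only in rows, so rows that repeat a pose let the fingers close, or fill a call up. It gives the time, the measured TCP pose, the force and the opening at its end, in the units of the state.
- get_obs(): the state, without advancing time (a new reading comes with each control period).
- snapshot(name): name is "scene" or "side" or "wrist"; returns a dict with "img" (420x560x3 uint8, red, green, blue), "camera_matrix" (3x3 intrinsics, pixels), "extrinsics" (4x4, takes a point from camera to world coordinates); the wrist camera has in their place "T_tool_cam" (4x4, takes a point from camera to tool coordinates, whose origin is the TCP and whose axes are the tool frame's). Camera axes: x right, y down, z forward; pixel columns grow to the right and rows downward; lengths in m; the calibration is good to about 2 mm. A picture is of the moment at which its call begins: read the wrist's pose just before it. There is no depth.
- job_done(): hands the job in, once; it reports no verdict.
The state is a dict: "time_s": time; "q": joint angles; "dq": joint speeds; "joint_efforts": joint torques, N m; "ee_pos": TCP position; "eef_rot": TCP orientation; "force": force on the tool from outside, world axes, zero at the start; "moment": the same for the moment, N m; "gripper_width": opening from 0.0 (shut) to 1.0 (fully open).
Only numpy, scipy, OpenCV 4.12 (cv2) and the standard library are available. Lean on these libraries where they do the work, as an engineer would, in place of code of your own. Each camera call takes 0.05 s, during which the arm holds its last target.

### The job

Load the empty stud housing into the screwing fixture. First push the fixture's spring plunger fully back towards its block by the wide plate of its forked head and, while holding it back, slide the upright keeper blade out of the fork's slot across in front of the narrower arm, so that the plunger stays back when you let go; then set the housing down flat, open side up, in the nest between the four dowels. Do not force the mechanism (never more than 25 N on plunger or keeper) and leave the tray, driver, bottle and spare lens where they lie.

Things in the scene. Friction and masses are not known exactly. Their poses are not given: they have to be found in the camera images.
- nest (a point): Nest centre on the upper face of the fixture's base plate (260 x 160 mm, bolted down, face 16 mm above the table). Axes: x along the plunger from nest to spring block (push-back direction), y the way the keeper slides, z up. Takes the 128 mm housing with 2 mm play between four 10 mm dowels, 19 mm high, 71 mm from centre, at +-50 and +-130 degrees from x. Offsets in the other entries are from here.
- nose (a point): Black nose of the plunger, its end face 24 mm wide, 11 mm above the plate. As found it reaches over the nest to x = 54 mm and a housing cannot lie flat; with the plunger back it is clear of the housing.
- plunger (a joint): Plunger travel along nest x, m: 0 as found (forward), 0.020 fully back on a hard stop. A spring pushes it forward, about 5 N at 0 and 11 N at 0.020. Only from about 0.0184 on does the stop arm clear the keeper blade (1.6 mm to spare at the stop). Trapped, it rests on the blade at about 0.018.
- finger_plate (a point): Centre of the finger plate: the wide half of the plunger's forked steel crosshead, a flat face towards -x. Moves with the plunger: x 92 mm at travel 0, y -22 mm, 54 mm above the plate. The face is 40 mm wide (y -42 to -2), its top edge 70 mm above the plate. In front of it lie the bridge and the keeper's foot, up to 34 mm above the plate: keep fingertips 38 mm or more above the plate.
- stop_arm (a point): Front face of the crosshead's other arm, flush with the finger plate, y 12 to 42 mm, same top edge; moves with the plunger. The open slot between the two (y -2 to 12 mm) is where the keeper blade stands as found. A closed pair of fingertips pushing the finger plate can be slid along it in +y against the blade.
- keeper (a joint): Keeper travel along nest +y, m: 0 to 0.002 as found (blade in the slot), 0.016 at its end stop, blade wholly in front of the stop arm. Stays where it is left; moving it takes about 2 N. The side of the stop arm blocks it until the plunger is fully back.
- keeper_blade (a point): Middle of the keeper's upright steel blade, 10 x 10 mm in plan, x 105.4 mm, y 5 mm at keeper travel 0, 56 mm above the plate; the blade's top is 73 mm above the plate, 3 mm over the crosshead. Push it towards +y on its flat -y side.
- housing_center (a point): Centre, half-way up, of the empty grey stud housing standing alone left of the fixture, open side up: round tub, 128 mm outer diameter, 36 mm high, floor 3 mm, wall 10 to 18 mm with its ribs, 0.2 to 0.36 kg. Can be gripped across the wall from above anywhere round the rim; its yaw does not matter. z axis up. Seated, this point is 18 mm above the plate.
- housing: The same housing; origin at the centre of its underside, z axis up out of the open side.
- tray_center (a point): Small black tray of brass inserts, 62 x 90 x 22 mm; bystander. Point: its centre.
- driver_center (a point): Inline electric screwdriver lying on the table, 38 x 260 x 40 mm; bystander. Point: middle of its length, 19 mm up.
- bottle_center (a point): Small dosing bottle, 33 mm diameter, 88 mm high; bystander. Point: its centre.
- lens_center (a point): Spare round lens with cell, 121 mm diameter, 14 mm thick, lying flat; bystander. Point: its centre.
There are look-alikes about, which are no part of the job. What is shaped like the housing but pink or purple is not meant.

How it is judged:
By the outcome, as a careful person would: the job done as asked, in the order asked, and still so for the second after the job is handed in, with the robot touching nothing.
It also fails if it takes over 69 s, if anything falls off the work surface, if the arm or the gripper's body presses on something with over 40 N, if the wrist force passes 120 N, or if a joint passes its speed limit or range.

## Working session

There is one attempt and no reset: what is moved stays moved. The work goes in short steps, Python scripts to look and compute and a tool call to move; the robot and the scene stay as the last step left them, time stands still between calls to the robot, and variables do not carry over. Pictures are saved under pics/ and viewed, and the job is handed in when it is done.

Besides the shell and the picture viewer there is one more tool, called by a JSON object that holds its "name" and its "arguments". arm_command: Moves the arm, as the interface text tells. Its arguments: {"type":"object","properties":{"deltas":{"type":"string"},"grip_force":{"type":"number"}},"required":["deltas"]}

```bash
mkdir -p pics; ls
python3 - <<'E'
from cell import *
import cv2
o=get_obs();print(o)
for n in["scene","side","wrist"]:
    s=snapshot(n);cv2.imwrite(f"pics/{n}0.png",s["img"][:,:,::-1]);print(n,s["camera_matrix"],s.get("extrinsics",s.get("T_tool_cam")))
E
```

```text
pics
{'time_s': 0.0, 'q': array([-7.83461085e+01,  1.79598353e+01,  8.58551488e+01, -3.16885535e-04,
        7.62605199e+01, -1.27996067e+01]), 'dq': array([ 0.0422102 ,  0.03745527, -0.02229699, -0.022231  , -0.00673101,
       -0.06349823]), 'joint_efforts': array([-1.75713034e-03, -4.02214730e+01, -2.52270430e+01,  6.93385955e-02,
        3.52408423e-02, -7.03590035e-05]), 'ee_pos': array([ 0.21725672, -0.47762361,  0.21295011]), 'eef_rot': array([-1.79983573e+02,  7.36958949e-02, -6.55464158e+01]), 'force': array([-0.09703306,  0.89434395,  0.36596623]), 'moment': array([-0.02173897, -0.02956391,  0.02328098]), 'gripper_width': 0.9988992312059624}
scene [[451.41578044   0.         279.28724092]
 [  0.         451.41578044 213.17547056]
 [  0.           0.           1.        ]] [[-0.59338111 -0.33354516  0.73256159 -0.5360858 ]
 [-0.80467707  0.2233779  -0.55008829  0.81054707]
 [ 0.01984121 -0.91588751 -0.40094437  0.69969103]
 [ 0.          0.          0.          1.        ]]
side [[412.75584158   0.         275.84903705]
 [  0.         412.75584158 218.024709  ]
 [  0.           0.           1.        ]] [[-0.984466   -0.08681024  0.15261283  0.39787267]
 [-0.17555783  0.47443147 -0.86260896  1.02392297]
 [ 0.00247896 -0.87600157 -0.48230187  0.64877369]
 [ 0.          0.          0.          1.        ]]
wrist [[377.45507381   0.         284.83128622]
 [  0.         377.45507381 210.60029584]
 [  0.           0.           1.        ]] [[ 9.99999810e-01  4.93937912e-04  3.68251174e-04 -4.88900306e-05]
 [-5.84766019e-04  9.49132866e-01  3.14875309e-01 -8.32184255e-02]
 [-1.93990439e-04 -3.14875464e-01  9.49132975e-01 -1.70484349e-01]
 [ 0.00000000e+00  0.00000000e+00  0.00000000e+00  1.00000000e+00]]
```

View pics/scene0.png

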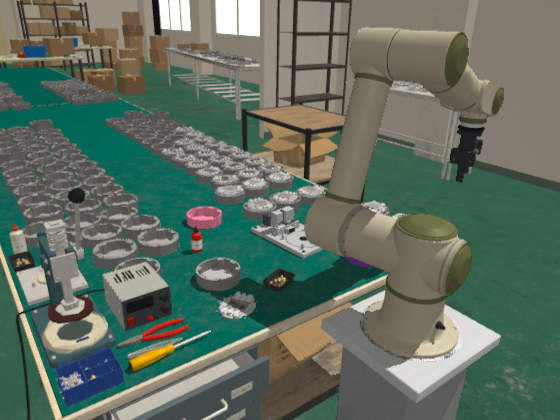

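View pics/side0.png

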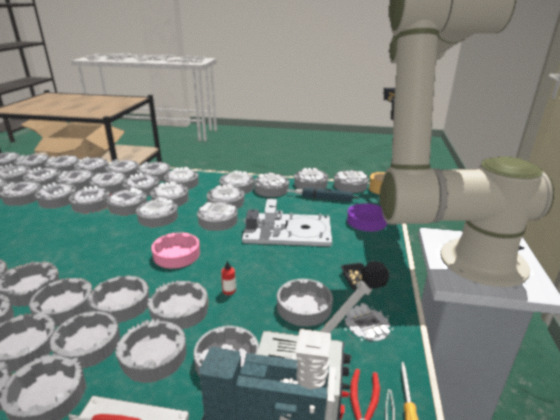

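View pics/wrist0.png

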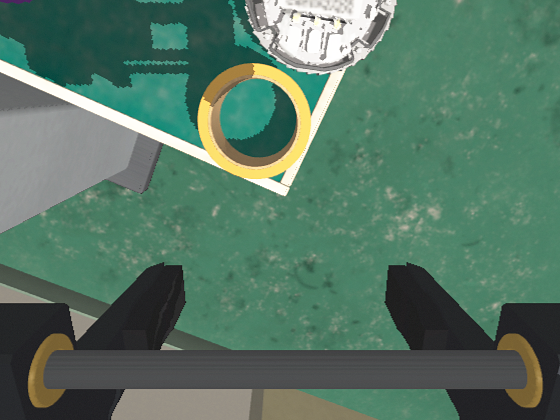

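The scene view shows the fixture at about (292,235), the housing at (218,273) and the tray at (279,280). In the side view the fixture is at about (288,228) and the housing at (305,300). I'll take rough positions first, then a closer look with the wrist camera.

```bash
cat > h.py <<'E'
import numpy as np, cv2
from scipy.spatial.transform import Rotation as R
from cell import *
def ray(K,T,uv):
    d=np.linalg.inv(K)@np.array([uv[0],uv[1],1.]); return T[:3,3],T[:3,:3]@d
def plane(K,T,uv,z):
    o,d=ray(K,T,uv); return o+d*(z-o[2])/d[2]
def tcp(o=None):
    o=o or get_obs(); T=np.eye(4); T[:3,:3]=R.from_euler('xyz',o['eef_rot'],degrees=True).as_matrix(); T[:3,3]=o['ee_pos']; return T
def snap(n,f=None):
    o=get_obs(); s=snapshot(n); K=s['camera_matrix']; T=s['extrinsics'] if 'extrinsics' in s else tcp(o)@s['T_tool_cam']
    if f: cv2.imwrite('pics/'+f,s['img'][:,:,::-1]); np.savez('pics/'+f[:-4]+'.npz',K=K,T=T,img=s['img'])
    return s['img'],K,T
def load(f):
    d=np.load('pics/'+f+'.npz'); return d['img'],d['K'],d['T']
def proj(K,T,p):
    c=np.linalg.inv(T)@np.append(p,1); q=K@c[:3]; return q[:2]/q[2]
def delta(target_pos,target_R=None,o=None):
    "shift (cm, tool axes) and rotvec (deg) from current pose to the target"
    T=tcp(o); d=T[:3,:3].T@(np.array(target_pos)-T[:3,3])*100
    r=np.zeros(3) if target_R is None else R.from_matrix(T[:3,:3].T@target_R).as_rotvec(degrees=True)
    return np.round(d,2),np.round(r,2)
E
python3 - <<'E'
from h import *
a=snap("scene","s1.png");b=snap("side","d1.png")
for im,n,box in((a,"sA",(180,190,350,310)),(b,"dA",(220,180,400,340))):
    x0,y0,x1,y1=box
    c=im[0][y0:y1,x0:x1,::-1]; cv2.imwrite(f"pics/{n}.png",cv2.resize(c,None,fx=4.4,fy=4.4,interpolation=cv2.INTER_CUBIC)[:600,:800])
for uv,im,z in(((218,266),a,.036),((305,292),b,.036),((292,240),a,.016),((288,230),b,.016),((279,278),a,.02),((353,272),b,.02),((204,216),a,.03),((176,245),b,.03)):
    print(uv,plane(im[1],im[2],uv,z).round(3))
E
```

```text
(218, 266) [0.47  0.272 0.036]
(305, 292) [0.463 0.267 0.036]
(292, 240) [ 0.51  -0.03   0.016]
(288, 230) [ 0.549 -0.041  0.016]
(279, 278) [0.338 0.15  0.02 ]
(353, 272) [0.353 0.145 0.02 ]
(204, 216) [0.819 0.134 0.03 ]
(176, 245) [0.839 0.12  0.03 ]
```

View pics/sA.png

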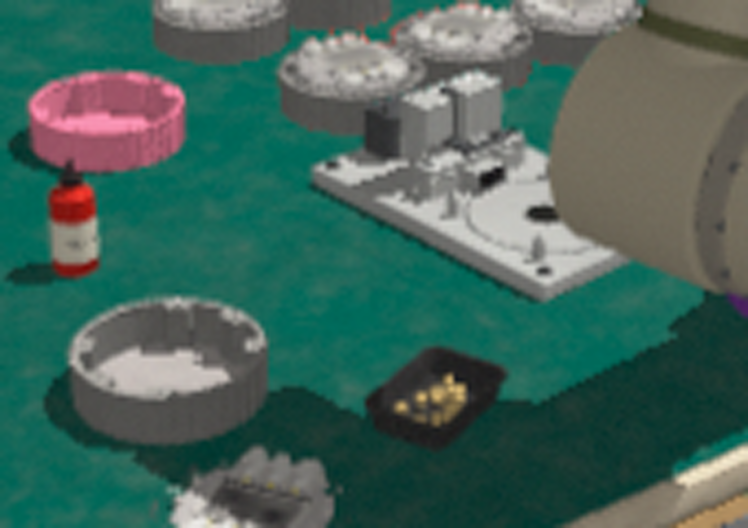

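View pics/dA.png

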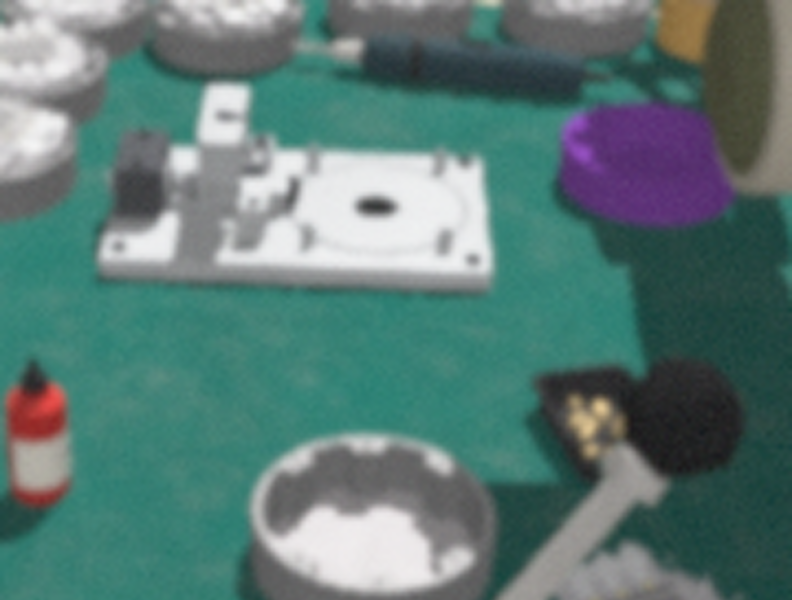

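Run:
```python
from h import *
print(delta([.44,-.03,.28],R.from_euler('xyz',[180,0,90],degrees=True).as_matrix()))
```

```text
(array([-31.55, -38.81,  -6.65]), array([-4.0000e-02,  0.0000e+00, -1.5555e+02]))
```

{"name": "arm_command", "arguments": {"deltas": "-4 -4.8 -6.6 0 0 -10 0.5; -8 -9.7 -6.6 0 0 -20 1; -12 -14.5 -6.6 0 0 -30 1; -16 -19.4 -6.6 0 0 -40 1; -20 -24 -6.6 0 0 -50 1; -24 -29 -6.6 0 0 -60 1; -28 -34 -6.6 0 0 -70 1; -31.5 -38.8 -6.6 0 0 -80 1"}}

```text
time_s: 1.25
ee_pos: [0.4304, -0.0472, 0.2797]
eef_rot: [-180.0, -0.0, 14.8]
force: [0.8, -1.0, -0.0]
gripper_width: 0.114
```

{"name": "arm_command", "arguments": {"deltas": "0 0 0 0 0 -10 1; 0 0 0 0 0 -20 1; 0 0 0 0 0 -30 1; 0 0 0 0 0 -40 1; 0 0 0 0 0 -50 1; 0 0 0 0 0 -60 1; 0 0 0 0 0 -70 1; 0 0 0 0 0 -76 1"}}

```text
time_s: 2.25
ee_pos: [0.4303, -0.0472, 0.2797]
eef_rot: [180.0, -0.0, 91.0]
force: [0.0, -0.1, -0.2]
gripper_width: 0.006
```

Run:
```python
from h import *
o=get_obs();print(o['time_s'],o['ee_pos'],o['eef_rot'],o['gripper_width'],o['force'])
snap("wrist","w1.png")
```

```text
2.25 [ 0.4303271  -0.04715523  0.27966046] [ 1.79977115e+02 -1.33203755e-02  9.10227304e+01] 0.006390427111427566 [ 0.00862024 -0.10452072 -0.2255892 ]
```

View pics/w1.png

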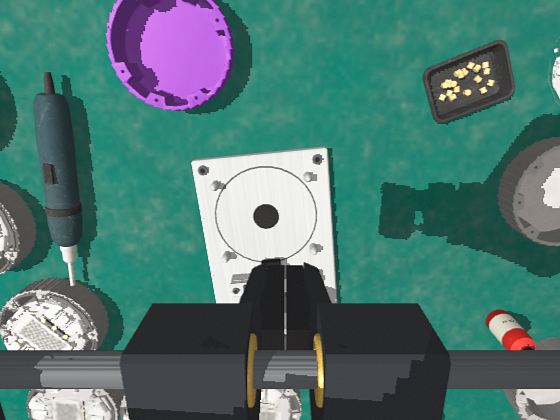

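The wrist view shows the nest's black centre hole at (266,216), with dowels at about (217,186), (311,178), (230,256) and (317,248). The crosshead is hidden behind the fingers. I'll measure the nest now and look further along +x next.

Run:
```python
from h import *
im,K,T=load('w1')
g=cv2.cvtColor(im,cv2.COLOR_RGB2GRAY)
# black hole
m=((g<60)).astype(np.uint8); m[:190]=0;m[245:]=0;m[:,:240]=0;m[:,292:]=0
M=cv2.moments(m,True);c=(M['m10']/M['m00'],M['m01']/M['m00']);print(c,M['m00'],plane(K,T,c,.016))
for uv in((192,162),(326,149),(217,186),(311,178),(230,256),(317,248)):print(uv,plane(K,T,uv,.016 if uv[1]<170 else .035).round(4))
for uv in ((468,80),):print('tray',plane(K,T,uv,.015))
c=im[140:300,180:350,::-1];cv2.imwrite('pics/w1c.png',cv2.resize(c,None,fx=3.7,fy=3.7,interpolation=cv2.INTER_CUBIC))
print(delta([.64,-.04,.28]))
```

```text
(265.67713004484307, 216.0) 446.0 [ 0.50092541 -0.06862778  0.016     ]
(192, 162) [ 0.436  -0.1544  0.016 ]
(326, 149) [0.4181 0.0005 0.016 ]
(217, 186) [ 0.4593 -0.123   0.035 ]
(311, 178) [ 0.448  -0.0168  0.035 ]
(230, 256) [ 0.5462 -0.1107  0.035 ]
(317, 248) [ 0.5338 -0.0061  0.035 ]
tray [0.34030123 0.1513404  0.015     ]
(array([ 2.700e-01,  2.098e+01, -2.000e-02]), array([0., 0., 0.]))
```

View pics/w1c.png

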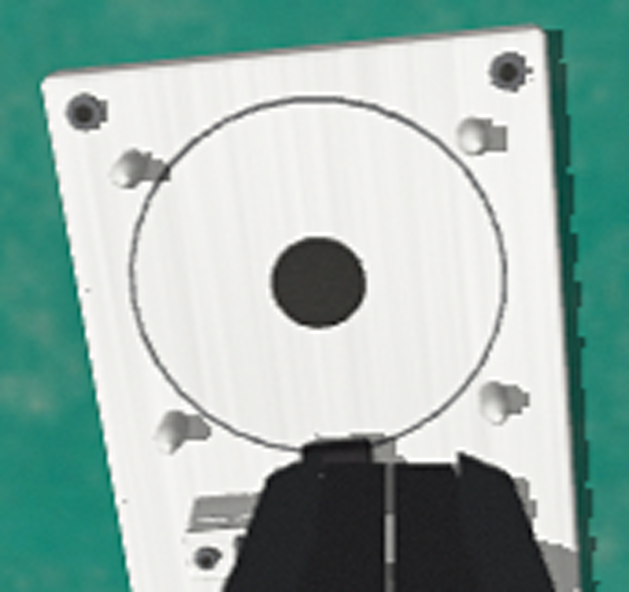

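{"name": "arm_command", "arguments": {"deltas": "0 4 0 0 0 0 1; 0 8 0 0 0 0 1; 0 13 0 0 0 0 1; 0 17 0 0 0 0 1; 0 21 0 0 0 0 1; 0 21 0 0 0 0 1; 0 21 0 0 0 0 1; 0 21 0 0 0 0 1"}}

```text
time_s: 3.3
ee_pos: [0.6397, -0.0428, 0.2805]
eef_rot: [179.9, 0.0, 91.2]
force: [-0.4, -0.4, 0.3]
gripper_width: 0.006
```

Run:
```python
from h import *
o=get_obs();print(o['time_s'],o['ee_pos'],o['eef_rot'],o['gripper_width'],o['force'])
snap("wrist","w2.png")
```

```text
3.3 [ 0.63966013 -0.04275319  0.28053748] [1.79932650e+02 1.71596050e-03 9.11780966e+01] 0.005951265107778591 [-0.40108204 -0.36065113  0.3335379 ]
```

View pics/w2.png

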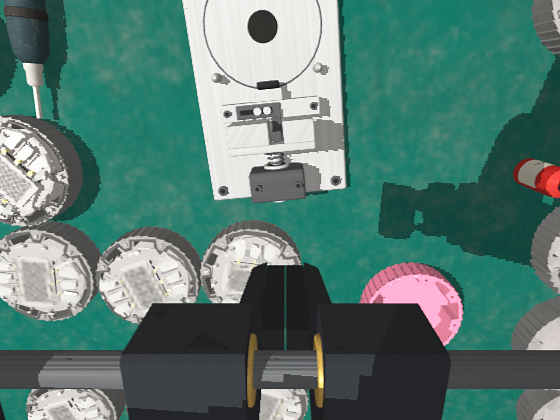

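This view shows the whole mechanism: nose at (268,85), crosshead at about (225–315, 120–152), keeper at about (275,125) and spring block at (278,183).

Run:
```python
from h import *
im,K,T=load('w2')
c=im[0:205,175:360,::-1];cv2.imwrite('pics/w2c.png',cv2.resize(c,None,fx=2.92,fy=2.92,interpolation=cv2.INTER_CUBIC))
c=im[85:205,200:350,::-1];cv2.imwrite('pics/w2d.png',cv2.resize(c,None,fx=5,fy=5,interpolation=cv2.INTER_CUBIC))
g=cv2.cvtColor(im,cv2.COLOR_RGB2GRAY)
m=((g<60)).astype(np.uint8); m[45:]=0;m[:,:240]=0;m[:,290:]=0
M=cv2.moments(m,True);c=(M['m10']/M['m00'],M['m01']/M['m00']);print(c,M['m00'],plane(K,T,c,.016))
```

```text
(262.3306010928962, 26.27185792349727) 732.0 [ 0.50099464 -0.06871049  0.016     ]
```

View pics/w2d.png

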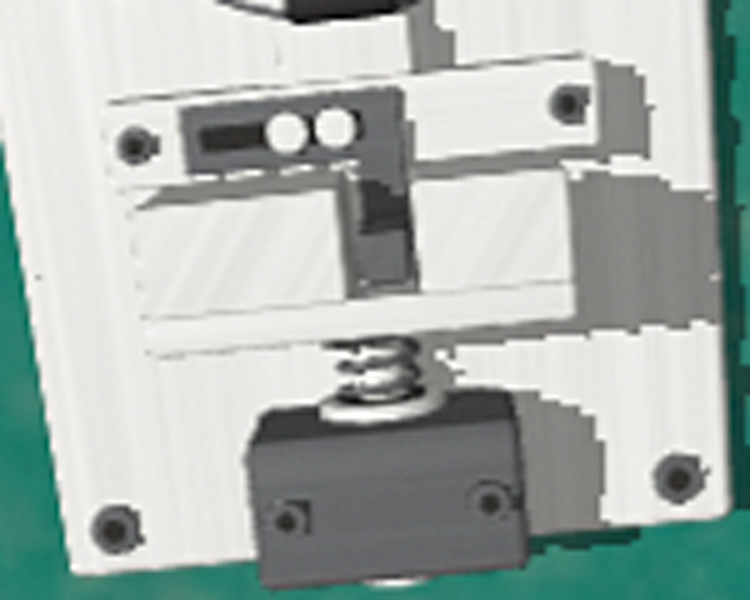

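View pics/w2c.png

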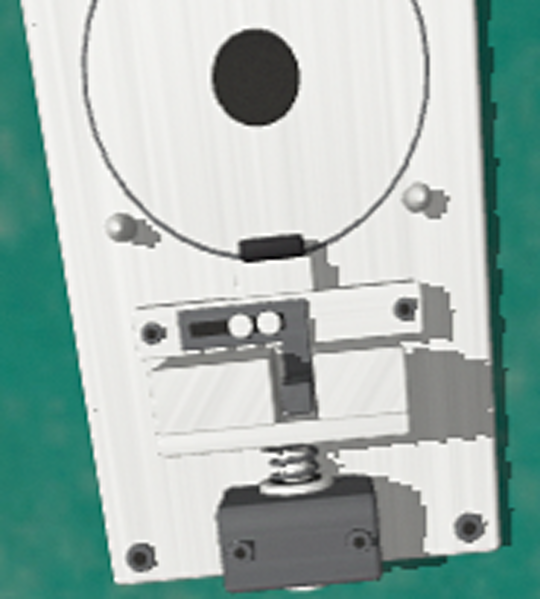

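Run:
```python
from h import *
im,K,T=load('w2'); im1,K1,T1=load('w1')
P=[plane(K,T,(200+u/5,85+v/5),.016) for u,v in((115,528),(678,478))]
Q=[plane(K1,T1,(180+u/3.7,140+v/3.7),.016) for u,v in((84,111),(509,71))]
d=[plane(K1,T1,(180+u/3.7,140+v/3.7),.016+.019) for u,v in((128,170),(475,135),(178,432),(498,402))]
print(np.round(P+Q+d,4))
ang=lambda a,b:np.degrees(np.arctan2((b-a)[1],(b-a)[0]))
print('y-90',ang(P[0],P[1])-90,ang(Q[0],Q[1])-90,'x',ang(Q[0],P[0]),ang(Q[1],P[1]),'dow',ang(d[0],d[1])-90,ang(d[2],d[3])-90,ang(d[0],d[2]),ang(d[1],d[3]))
print(np.mean(d,0))
psi=np.radians(7.2);n=np.array([.501,-.0687,.016])
X=np.array([np.cos(psi),np.sin(psi),0]);Y=np.array([-X[1],X[0],0])
def N(x,y,z):return n+X*x+Y*y+np.array([0,0,z])
out=im.copy()
for p in((54,0,.011*1000),(92,-42,70),(92,-2,70),(92,12,70),(92,42,70),(100.4,0,73),(100.4,10,73),(110.4,10,73)):
    uv=proj(K,T,N(p[0]/1e3,p[1]/1e3,p[2]/1e3));print(p,uv.round(1));cv2.circle(out,tuple(int(round(v*8)) for v in uv),8,(255,0,0),-1,shift=3)
cv2.imwrite('pics/w2o.png',cv2.resize(out[85:205,200:350,::-1],None,fx=5,fy=5,interpolation=cv2.INTER_CUBIC))
```

```text
[[ 0.6798 -0.1152  0.016 ]
 [ 0.6647  0.0183  0.016 ]
 [ 0.4453 -0.1424  0.016 ]
 [ 0.4301 -0.0086  0.016 ]
 [ 0.4592 -0.1258  0.035 ]
 [ 0.4463 -0.0198  0.035 ]
 [ 0.5473 -0.113   0.035 ]
 [ 0.5347 -0.009   0.035 ]]
y-90 6.4450512563327464 6.489526153345295 x 6.616690975762448 6.55963247531422 dow 6.958444910627605 6.9050902881097045 8.254744157260786 6.987037143890898
[ 0.49687568 -0.06688063  0.035     ]
(54, 0, 11.0) [268.   80.5]
(92, -42, 70) [226.2 126.9]
(92, -2, 70) [268.  122.4]
(92, 12, 70) [282.7 120.8]
(92, 42, 70) [314.4 117.4]
(100.4, 0, 73) [271.  131.5]
(100.4, 10, 73) [281.6 130.4]
(110.4, 10, 73) [282.7 141. ]
```

View pics/w2o.png

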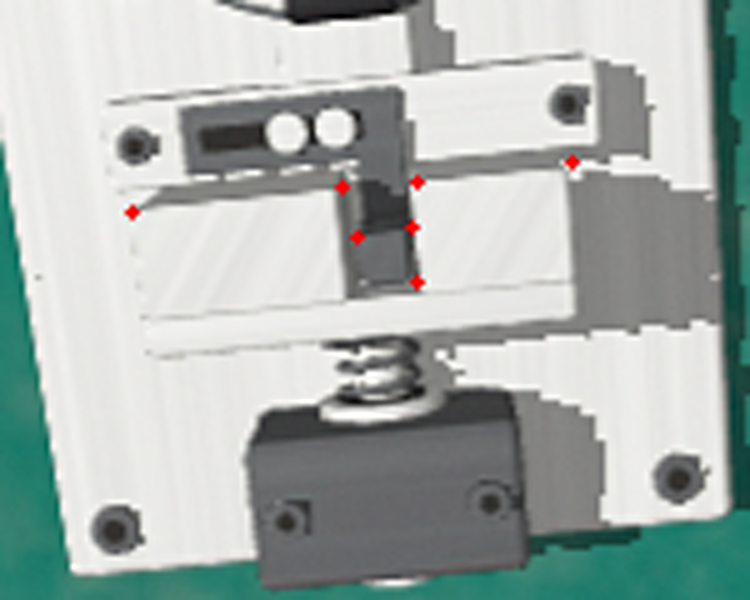

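The projected points match the picture to within a few pixels. Nest is at (0.501, -0.0687) with yaw 6.55°. Next I approach in front of the finger plate.

```bash
cat >> h.py <<'E'
psi=np.radians(6.55);n0=np.array([.501,-.0687,.016])
NX=np.array([np.cos(psi),np.sin(psi),0]);NY=np.array([-NX[1],NX[0],0])
def N(x,y,z):return n0+(NX*x+NY*y+np.array([0,0,z]))/1e3
def toN(p):
    d=(np.array(p)-n0)*1e3; return np.array([d@NX,d@NY,d[2]]).round(2)
RP=R.from_euler('xyz',[180,0,96.55],degrees=True).as_matrix()
E
python3 - <<'E'
from h import *
print(delta(N(66,-24,100),RP),delta(N(66,-24,46),RP))
E
```

```text
(array([-4.08, -7.15, 16.45]), array([ 0.08,  0.01, -5.36])) (array([-4.08, -7.16, 21.85]), array([ 0.08,  0.01, -5.36]))
```

{"name": "arm_command", "arguments": {"deltas": "-2 -4 3 0 0 -5.4 1; -4.1 -7.2 7 0 0 -5.4 1; -4.1 -7.2 11 0 0 -5.4 1; -4.1 -7.2 15 0 0 -5.4 1; -4.1 -7.2 18 0 0 -5.4 1; -4.1 -7.2 20 0 0 -5.4 1; -4.1 -7.2 21.8 0 0 -5.4 1; -4.1 -7.2 21.8 0 0 -5.4 1"}}

```text
time_s: 4.35
ee_pos: [0.568, -0.0851, 0.0621]
eef_rot: [-180.0, -0.0, 96.6]
force: [-0.2, -0.3, -0.1]
gripper_width: -0.0
```

Run:
```python
from h import *
o=get_obs();print(o['time_s'],toN(o['ee_pos']),o['eef_rot'],o['force'])
snap("scene","s3.png");snap("side","d3.png");im,_,_=snap("wrist","w3.png")
a=cv2.imread('pics/s3.png')[180:270,230:340];b=cv2.imread('pics/d3.png')[170:260,225:345]
cv2.imwrite('pics/c3.png',np.hstack([cv2.resize(a,(400,327)),cv2.resize(b,(400,327))]))
```

```text
4.35 [ 64.74 -23.9   46.08] [-1.79988462e+02 -3.10806801e-02  9.65634090e+01] [-0.20091659 -0.34194019 -0.05302003]
```

View pics/c3.png

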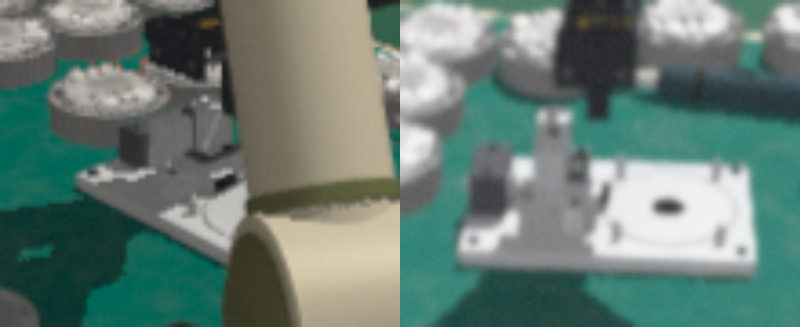

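View pics/w3.png

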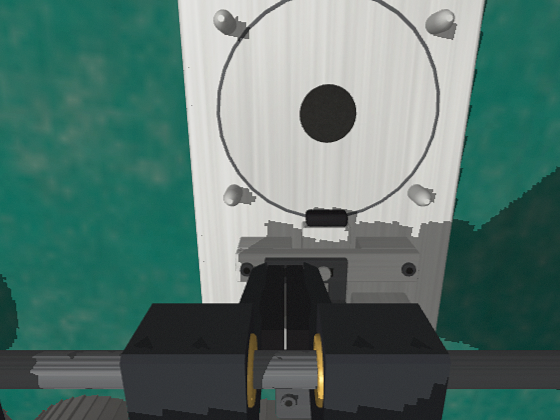

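Run:
```python
from h import *
im,K,T=load('w3')
print(toN(plane(K,T,(328,113),.016)), [toN(plane(K,T,uv,.016)) for uv in ((199,300),(180,0),(484,0))])
```

```text
[-0.43  0.17  0.  ] [array([119.64, -80.63,   0.  ]), array([-56.59, -77.82,   0.  ]), array([-56.72,  78.03,   0.  ])]
```

{"name": "arm_command", "arguments": {"deltas": "0 0.5 0 0 0 0 1; 0 1 0 0 0 0 1; 0 1.2 0 0 0 0 1; 0 1.4 0 0 0 0 1; 0 1.6 0 0 0 0 1; 0 1.8 0 0 0 0 1; 0 2 0 0 0 0 1; 0 2 0 0 0 0 1"}}

```text
time_s: 5.5
ee_pos: [0.5892, -0.0831, 0.0637]
eef_rot: [179.8, 0.1, 96.6]
force: [0.2, 0.1, -0.5]
gripper_width: 0.005
```

Run:
```python
from h import *
o=get_obs();print(o['time_s'],toN(o['ee_pos']),o['force']@NX,o['force']@NY,o['force'])
```

```text
5.5 [ 85.97 -24.38  47.74] 0.2321323182202669 0.07566442243121344 [ 0.22198606  0.10164992 -0.54548332]
```

{"name": "arm_command", "arguments": {"deltas": "0 0.1 0.1 0 0 0 1; 0 0.2 0.1 0 0 0 1; 0 0.3 0.1 0 0 0 1; 0 0.4 0.1 0 0 0 1; 0 0.5 0.1 0 0 0 1; 0 0.6 0.1 0 0 0 1; 0 0.7 0.1 0 0 0 1; 0 0.8 0.1 0 0 0 1"}}

```text
time_s: 6.5
ee_pos: [0.5972, -0.0822, 0.0627]
eef_rot: [179.8, 0.1, 96.6]
force: [0.4, -0.0, 0.3]
gripper_width: 0.004
```

Run:
```python
from h import *
o=get_obs();print(o['time_s'],toN(o['ee_pos']),o['force']@NX,o['force']@NY,o['force'])
```

```text
6.5 [ 94.03 -24.34  46.74] 0.38819593985583417 -0.06759249012238455 [ 0.39337235 -0.02286969  0.32946595]
```

Run:
```python
from h import *
snap("side","d4.png");im,_,_=snap("wrist","w4.png")
a=cv2.imread('pics/d4.png')[150:260,225:345]
b=cv2.imread('pics/w4.png')[150:340,180:430]
cv2.imwrite('pics/c4.png',np.hstack([cv2.resize(a,(400,367)),cv2.resize(b,(400,367))]))
```

```text
(no output)
```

View pics/c4.png

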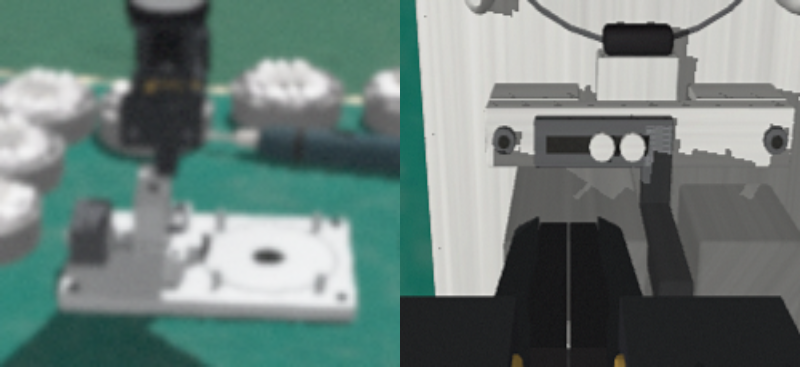

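Run:
```python
from h import *
im,K,T=load('w4')
def q(x,y,z):
    u=proj(K,T,N(x,y,z)); return u.round(1),((u-[180,150])*[1.6,367/190]).round(0)
for p in((92,12,70),(92,42,70),(92,12,38),(92,-42,70),(92,-42,38),(92,-2,70),(92,-2,38),(85,-24,46.7),(94,-24,46.7),(80,-20,30),(100.4,0,73),(100.4,10,73),(95,0,34)):print(p,*q(*p))
cv2.imwrite('pics/w4z.png',cv2.resize(im[150:340,180:430,::-1],(790,600),interpolation=cv2.INTER_CUBIC))
```

```text
(92, 12, 70) [367.3 276.1] [300. 244.]
(92, 42, 70) [436.1 276.2] [410. 244.]
(92, 12, 38) [354.5 246.2] [279. 186.]
(92, -42, 70) [243.4 275.9] [101. 243.]
(92, -42, 38) [249.9 246. ] [112. 185.]
(92, -2, 70) [335.1 276. ] [248. 243.]
(92, -2, 38) [327.4 246.1] [236. 186.]
(85, -24, 46.7) [284.8 240.2] [168. 174.]
(94, -24, 46.7) [284.8 256.9] [168. 206.]
(80, -20, 30) [292.4 219. ] [180. 133.]
(100.4, 0, 73) [339.8 296.6] [256. 283.]
(100.4, 10, 73) [362.7 296.6] [292. 283.]
(95, 0, 34) [330.2 248.3] [240. 190.]
```

View pics/w4z.png

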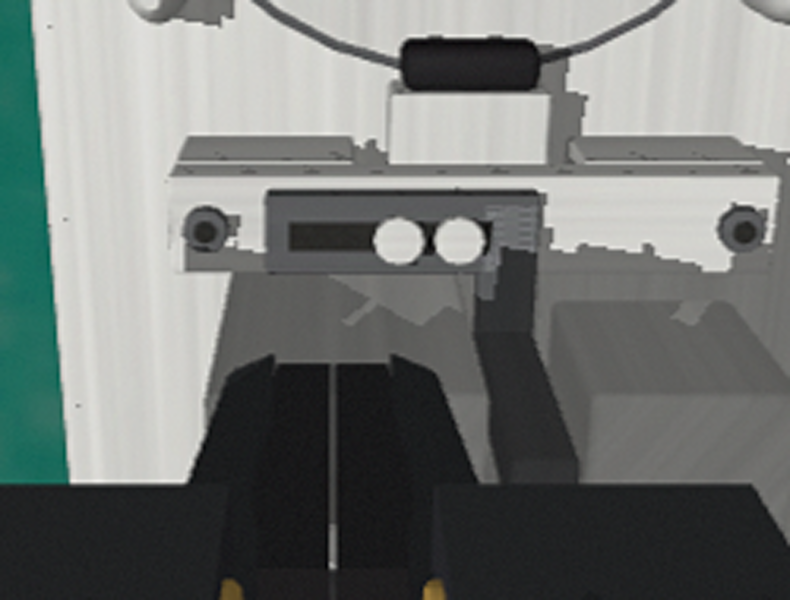

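Run:
```python
from h import *
im,K,T=load('d3')
for z in (46.1,56,66,76): print(z,proj(K,T,N(64.7,-24,z)).round(1))
im,K,T=load('d4')
for z in (46.7,56,66,76): print(z,proj(K,T,N(94,-24,z)).round(1))
print(proj(K,T,N(92,42,70)),proj(K,T,N(92,12,70)),proj(K,T,N(92,42,10)))
a=cv2.imread('pics/d3.png')[160:250,240:320];b=cv2.imread('pics/d4.png')[160:250,240:320]
cv2.imwrite('pics/c4b.png',np.hstack([cv2.resize(a,(400,450)),cv2.resize(b,(400,450))]))
```

```text
46.1 [284.2 209.2]
56 [284.3 206.3]
66 [284.3 203.4]
76 [284.4 200.5]
46.7 [274.7 208.7]
56 [274.7 206. ]
66 [274.7 203.1]
76 [274.7 200.2]
[273.94253887 212.13919155] [274.61173275 207.39714868] [273.93746714 229.96208678]
```

View pics/c4b.png

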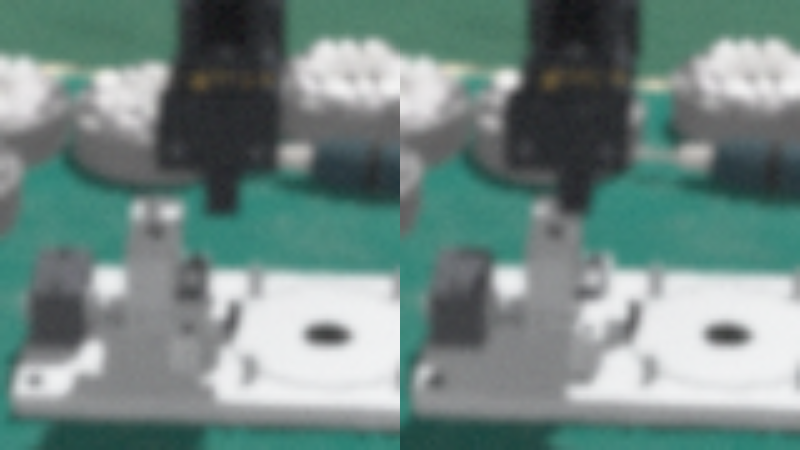

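Run:
```python
from h import *
im,K,T=load('d3')
for p in((0,0,0),(92,12,70),(92,-42,70),(54,0,11),(105,5,73)): print(p,proj(K,T,N(*p)).round(1))
im2,K2,T2=load('s3')
for p in((0,0,0),(92,12,70),(92,42,70),(92,-42,70),(184-54,80,0)): print(p,proj(K2,T2,N(*p)).round(1))
im2,K2,T2=load('s1')
for p in((0,0,0),(-76,80,0),(184,80,0)): print(p,proj(K2,T2,N(*p)).round(1))
print(T, load('d1')[2]-T)
```

```text
(0, 0, 0) [304.8 226.8]
(92, 12, 70) [274.6 207.4]
(92, -42, 70) [275.7 199.4]
(54, 0, 11) [287.3 223.1]
(105, 5, 73) [270.4 205.3]
(0, 0, 0) [302.7 238.1]
(92, 12, 70) [281.8 211.6]
(92, 42, 70) [275.3 213.9]
(92, -42, 70) [293.  207.6]
(130, 80, 0) [259.4 232. ]
(0, 0, 0) [302.7 238.1]
(-76, 80, 0) [302.2 253.9]
(184, 80, 0) [249.4 226.9]
[[-0.984466   -0.08681024  0.15261283  0.39787267]
 [-0.17555783  0.47443147 -0.86260896  1.02392297]
 [ 0.00247896 -0.87600157 -0.48230187  0.64877369]
 [ 0.          0.          0.          1.        ]] [[0. 0. 0. 0.]
 [0. 0. 0. 0.]
 [0. 0. 0. 0.]
 [0. 0. 0. 0.]]
```

The picture, the side view and the lack of contact force all agree that the fingertips end about 20 mm short of the reported TCP and are passing over the plate's top edge. I'll back off and go 11 mm lower, which stays above the bridge even if the nominal TCP is right, then try again.

{"name": "arm_command", "arguments": {"deltas": "0 -1 0 0 0 0 1; 0 -2 0 0 0 0 1; 0 -2.6 0 0 0 0 1; 0 -2.6 0.4 0 0 0 1; 0 -2.6 0.8 0 0 0 1; 0 -2.6 1.1 0 0 0 1; 0 -2.6 1.1 0 0 0 1; 0 -2.6 1.1 0 0 0 1"}}

```text
time_s: 7.6
ee_pos: [0.5715, -0.0851, 0.0517]
eef_rot: [179.8, 0.1, 96.6]
force: [0.2, -0.3, 0.2]
gripper_width: 0.006
```

Run:
```python
from h import *
o=get_obs();print(o['time_s'],toN(o['ee_pos']),o['force']@NX,o['force']@NY,o['force'],o['eef_rot'])
snap("side","d5.png");snap("wrist","w5.png")
a=cv2.imread('pics/d5.png')[160:250,240:320];b=cv2.imread('pics/w5.png')[150:340,180:430]
cv2.imwrite('pics/c5.png',np.hstack([cv2.resize(a,(380,428)),cv2.resize(b,(420,428))]))
```

```text
7.6 [ 68.19 -24.38  35.66] 0.18695456373985414 -0.2858555138592315 [ 0.21834186 -0.2626637   0.19054342] [1.79827878e+02 5.97065757e-02 9.65884161e+01]
```

View pics/c5.png

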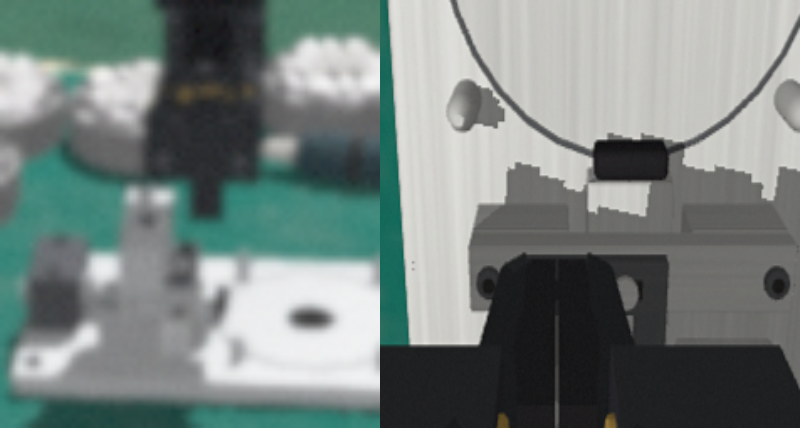

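{"name": "arm_command", "arguments": {"deltas": "0 0.4 0 0 0 0 1; 0 0.8 0 0 0 0 1; 0 1.2 0 0 0 0 1; 0 1.4 0 0 0 0 1; 0 1.6 0 0 0 0 1; 0 1.8 0 0 0 0 1; 0 2 0 0 0 0 1; 0 2 0 0 0 0 1"}}

```text
time_s: 8.7
ee_pos: [0.5905, -0.0829, 0.0517]
eef_rot: [180.0, 0.0, 96.6]
force: [-6.1, -0.8, 3.8]
gripper_width: 0.006
```

Run:
```python
from h import *
o=get_obs();print(o['time_s'],toN(o['ee_pos']),o['force']@NX,o['force']@NY,o['force'],o['moment'])
```

```text
8.7 [ 87.32 -24.37  35.74] -6.185146838197101 -0.10953235588678042 [-6.13228008 -0.8143585   3.82594995] [-0.12643442  0.84402245  0.01568321]
```

Contact now: -6 N along nest x, which matches the spring at about 4 mm of travel. I keep pushing.

{"name": "arm_command", "arguments": {"deltas": "0 0.2 0 0 0 0 1; 0 0.4 0 0 0 0 1; 0 0.6 0 0 0 0 1; 0 0.8 0 0 0 0 1; 0 1 0 0 0 0 1; 0 1.2 0 0 0 0 1; 0 1.4 0 0 0 0 1; 0 1.4 0 0 0 0 1"}}

```text
time_s: 9.7
ee_pos: [0.603, -0.0815, 0.0518]
eef_rot: [-179.8, 0.0, 96.6]
force: [-9.5, -1.7, 6.1]
gripper_width: 0.005
```

Run:
```python
from h import *
o=get_obs();print(o['time_s'],toN(o['ee_pos']),o['force']@NX,o['force']@NY,o['force'],o['moment'])
im,K,T=snap("wrist","w6.png")
cv2.imwrite('pics/w6z.png',cv2.resize(im[150:340,180:430,::-1],(790,600),interpolation=cv2.INTER_CUBIC))
```

```text
9.7 [ 99.92 -24.33  35.78] -9.650009905713336 -0.5898845353533122 [-9.51973303 -1.68681298  6.10033706] [-0.16774772  1.42130889 -0.00243619]
```

View pics/w6z.png

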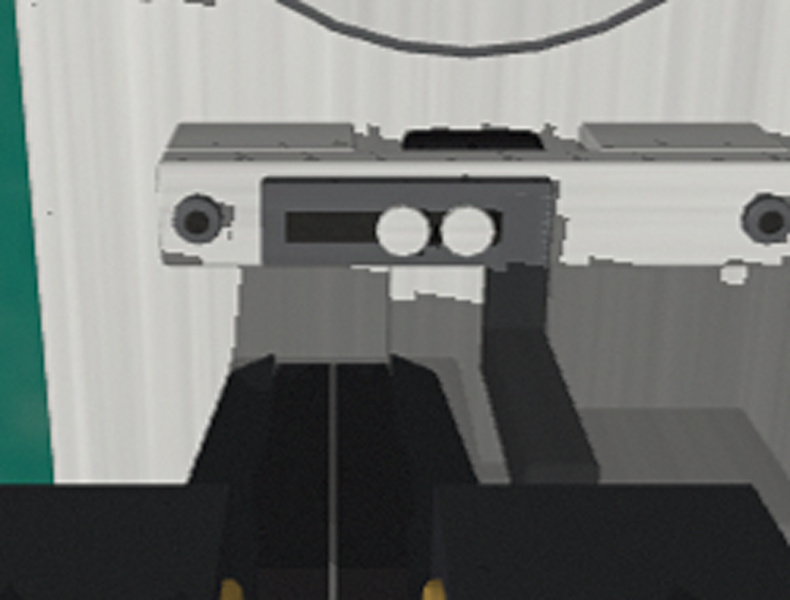

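{"name": "arm_command", "arguments": {"deltas": "0 0.1 0 0 0 0 1; 0 0.2 0 0 0 0 1; 0 0.25 0 0 0 0 1; 0 0.3 0 0 0 0 1; 0 0.35 0 0 0 0 1; 0 0.4 0 0 0 0 1; 0 0.4 0 0 0 0 1; 0 0.4 0 0 0 0 1"}}

```text
time_s: 10.75
ee_pos: [0.6035, -0.0814, 0.0517]
eef_rot: [-179.2, -0.1, 96.6]
force: [-22.9, -3.5, 12.8]
gripper_width: 0.008
```

Run:
```python
from h import *
o=get_obs();print(o['time_s'],toN(o['ee_pos']),o['force']@NX,o['force']@NY,o['force'],o['moment'])
```

```text
10.75 [100.37 -24.29  35.72] -23.12772918372055 -0.8502259406404336 [-22.87978184  -3.48286154  12.79136265] [-0.41853126  3.33135257 -0.02732178]
```

The stop is reached, at 23 N. I ease to about 14 N and start sliding in +y.

{"name": "arm_command", "arguments": {"deltas": "0 0.22 -0.05 0 0 0 1; 0 0.22 -0.05 0 0 0 1; 0.1 0.22 -0.05 0 0 0 1; 0.2 0.22 -0.05 0 0 0 1; 0.3 0.22 -0.05 0 0 0 1; 0.4 0.22 -0.05 0 0 0 1; 0.4 0.22 -0.05 0 0 0 1; 0.4 0.22 -0.05 0 0 0 1"}}

```text
time_s: 11.75
ee_pos: [0.603, -0.0798, 0.0518]
eef_rot: [-178.9, 0.1, 96.6]
force: [-13.5, -13.3, 4.4]
gripper_width: 0.004
```

Run:
```python
from h import *
o=get_obs();print(o['time_s'],toN(o['ee_pos']),o['force']@NX,o['force']@NY,o['force'],o['eef_rot'])
```

```text
11.75 [100.03 -22.61  35.79] -14.968086859528434 -11.624798693211726 [-13.54434209 -13.25633306   4.40036554] [-1.78867942e+02  9.53488545e-02  9.66052225e+01]
```

{"name": "arm_command", "arguments": {"deltas": "0.2 0.22 0 0 0 0 1; 0.4 0.22 0 0 0 0 1; 0.6 0.22 0 0 0 0 1; 0.8 0.22 0 0 0 0 1; 1.0 0.22 0 0 0 0 1; 1.1 0.22 0 0 0 0 1; 1.2 0.22 0 0 0 0 1; 1.2 0.22 0 0 0 0 1"}}

```text
time_s: 12.75
ee_pos: [0.6016, -0.0697, 0.0509]
eef_rot: [-178.5, 0.2, 96.6]
force: [-12.3, -11.6, 1.9]
gripper_width: 0.009
```

Run:
```python
from h import *
o=get_obs();print(o['time_s'],toN(o['ee_pos']),o['force']@NX,o['force']@NY,o['force'],o['eef_rot'])
im,K,T=snap("wrist","w7.png")
cv2.imwrite('pics/w7z.png',cv2.resize(im[150:340,180:430,::-1],(790,600),interpolation=cv2.INTER_CUBIC))
```

```text
12.75 [ 99.78 -12.5   34.94] -13.548558186955741 -10.142640166284092 [-12.30314928 -11.62192309   1.86262037] [-178.49416774    0.20975259   96.58162828]
```

View pics/w7z.png

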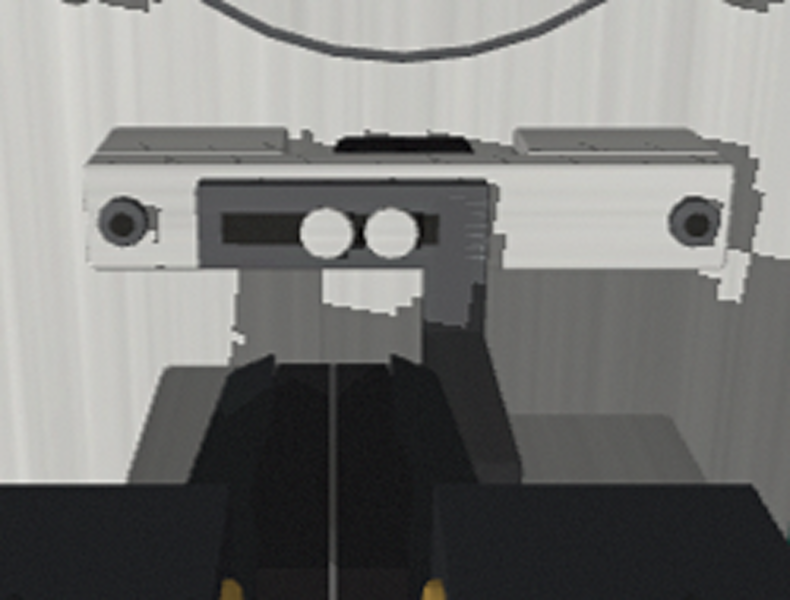

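{"name": "arm_command", "arguments": {"deltas": "0.2 0.24 0 0 0 0 1; 0.4 0.24 0 0 0 0 1; 0.6 0.24 0 0 0 0 1; 0.7 0.24 0 0 0 0 1; 0.8 0.24 0 0 0 0 1; 0.9 0.24 0 0 0 0 1; 1.0 0.24 0 0 0 0 1; 1.0 0.24 0 0 0 0 1"}}

```text
time_s: 13.8
ee_pos: [0.6006, -0.0622, 0.0504]
eef_rot: [-178.1, 0.4, 96.5]
force: [-13.6, -14.4, 2.8]
gripper_width: 0.003
```

Run:
```python
from h import *
o=get_obs();print(o['time_s'],toN(o['ee_pos']),o['force']@NX,o['force']@NY,o['force'],o['eef_rot'])
im,K,T=snap("wrist","w8.png")
cv2.imwrite('pics/w8z.png',cv2.resize(im[150:340,180:430,::-1],(790,600),interpolation=cv2.INTER_CUBIC))
```

```text
13.8 [99.74 -4.94 34.4 ] -15.172263782394808 -12.725242068812243 [-13.62165846 -14.37288401   2.80381056] [-178.12779577    0.37481691   96.53773666]
```

View pics/w8z.png

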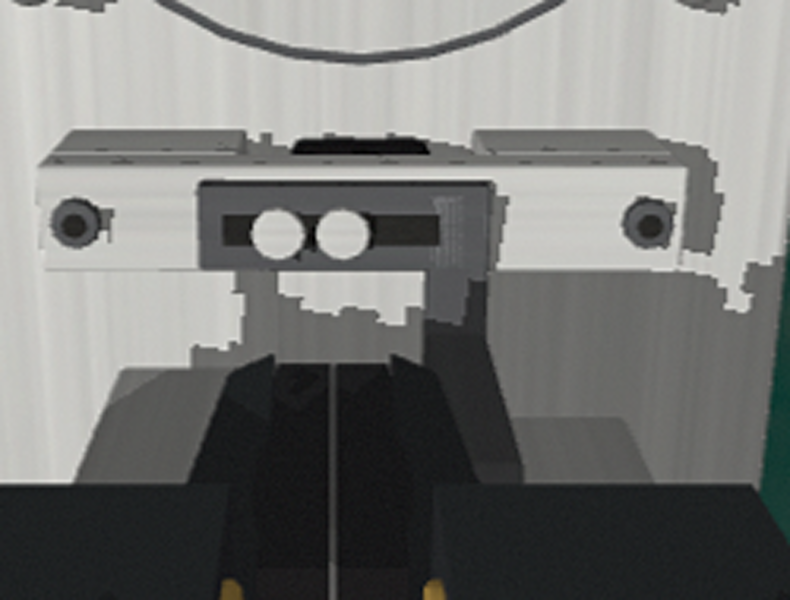

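The keeper slide has moved about 7.5 mm relative to the bridge (its right edge is at 492 and the bolt at 650). I keep going.

{"name": "arm_command", "arguments": {"deltas": "0.2 0.23 -0.03 0 0 0 1; 0.4 0.23 -0.03 0 0 0 1; 0.6 0.23 -0.03 0 0 0 1; 0.7 0.23 -0.03 0 0 0 1; 0.8 0.23 -0.03 0 0 0 1; 0.9 0.23 -0.03 0 0 0 1; 1.0 0.23 -0.03 0 0 0 1; 1.0 0.23 -0.03 0 0 0 1"}}

```text
time_s: 14.85
ee_pos: [0.5996, -0.0563, 0.0501]
eef_rot: [-177.7, 0.7, 96.5]
force: [-13.2, -21.9, 2.4]
gripper_width: 0.003
```

Run:
```python
from h import *
o=get_obs();print(o['time_s'],toN(o['ee_pos']),o['force']@NX,o['force']@NY,o['force'],o['eef_rot'])
im,K,T=snap("wrist","w9.png")
cv2.imwrite('pics/w9z.png',cv2.resize(im[150:340,180:430,::-1],(790,600),interpolation=cv2.INTER_CUBIC))
```

```text
14.85 [99.4   1.11 34.12] -15.643468918346576 -20.233398968514877 [-13.23333075 -21.88578331   2.35270359] [-177.73885225    0.67098056   96.49021644]
```

View pics/w9z.png

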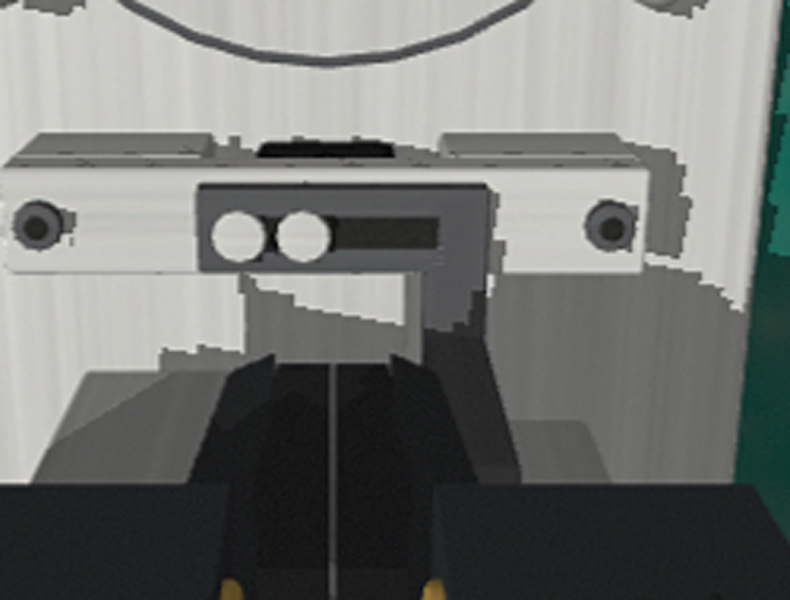

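The keeper is at its end stop: the pins are at the slot's left end and the lateral force has risen. I ease off sideways, then withdraw gently.

{"name": "arm_command", "arguments": {"deltas": "-0.05 0.15 0 0 0 0 1; -0.1 0.1 0 0 0 0 1; -0.1 -0.1 0 0 0 0 1; -0.1 -0.3 0 0 0 0 1; -0.1 -0.7 0 0 0 0 1; -0.1 -1.2 0 0 0 0 1; -0.1 -2 0 0 0 0 1; -0.1 -2.5 0 0 0 0 1"}}

```text
time_s: 15.9
ee_pos: [0.5744, -0.0601, 0.0512]
eef_rot: [-177.7, 0.7, 96.5]
force: [-0.2, -0.5, -0.1]
gripper_width: 0.005
```

Run:
```python
from h import *
o=get_obs();print(o['time_s'],toN(o['ee_pos']),o['force']@NX,o['force']@NY,o['force'],o['eef_rot'])
im,K,T=snap("wrist","w10.png")
```

```text
15.9 [73.85  0.17 35.16] -0.2976310901511296 -0.439349853042899 [-0.24557162 -0.47043293 -0.12445501] [-177.73163595    0.66489556   96.48243443]
```

View pics/w10.png

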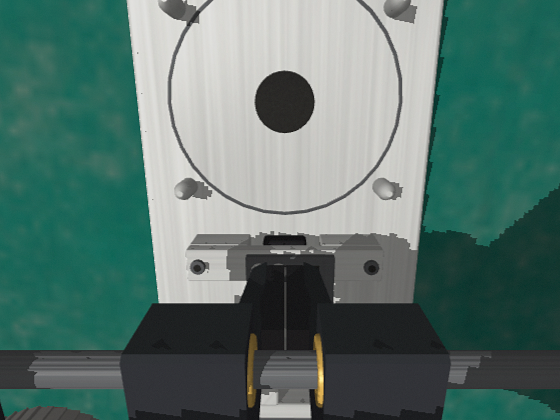

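The plunger stays back: the nose is hidden behind the bridge and the force is 0. I rise, level and turn the tool, and go to look at the housing.

```bash
cat >> h.py <<'E'
RG=R.from_euler('xyz',[180,0,6.55],degrees=True).as_matrix()
E
python3 - <<'E'
from h import *
print(delta(N(60,0,150),RP),delta([.467,.17,.28],RG))
E
```

```text
(array([ -0.15,  -1.81, -11.42]), array([-2.28,  0.66, -0.08])) (array([ 23.81,  -8.95, -22.82]), array([-1.28,  2.31, 89.91]))
```

{"name": "arm_command", "arguments": {"deltas": "0 -1 -4 -1 0.3 0 1; 0 -1.5 -9 -2.3 0.7 0 0.8; 3 -2 -14 -2 1.2 10 0; 8 -4 -18 -2 1.5 20 0; 13 -5 -22.8 -2 1.7 30 0; 18 -7 -22.8 -2 2 40 0; 22 -8 -22.8 -1.8 2 50 0; 23.8 -9 -22.8 -1.7 2.1 60 0"}}

```text
time_s: 16.95
ee_pos: [0.4656, 0.1717, 0.2802]
eef_rot: [-179.8, -0.3, 36.2]
force: [1.0, -0.1, -0.4]
gripper_width: 0.775
```

Run:
```python
from h import *
print(delta([.467,.17,.28],RG))
```

```text
(array([0.01, 0.22, 0.02]), array([-0.22, -0.23, 29.7 ]))
```

{"name": "arm_command", "arguments": {"deltas": "0 0.2 0 0 0 10 0; 0 0.2 0 -0.2 -0.2 20 0; 0 0.2 0 -0.2 -0.2 29.7 0; 0 0.2 0 -0.2 -0.2 29.7 0; 0 0.2 0 -0.2 -0.2 29.7 0; 0 0.2 0 -0.2 -0.2 29.7 0; 0 0.2 0 -0.2 -0.2 29.7 0; 0 0.2 0 -0.2 -0.2 29.7 0"}}

```text
time_s: 17.95
ee_pos: [0.4667, 0.1701, 0.2801]
eef_rot: [-180.0, -0.0, 6.6]
force: [0.5, -0.3, 0.7]
gripper_width: 0.996
```

Run:
```python
from h import *
o=get_obs();print(o['time_s'],o['ee_pos'],o['eef_rot'],o['gripper_width'])
snap("wrist","w11.png");snap("scene","s11.png");snap("side","d11.png")
a=cv2.imread('pics/s11.png')[190:290,230:350];b=cv2.imread('pics/d11.png')[180:270,225:345]
cv2.imwrite('pics/c11.png',np.hstack([cv2.resize(a,(400,333)),cv2.resize(b,(400,333))]))
```

```text
17.95 [0.466748   0.17005923 0.2801116 ] [-1.79973065e+02 -2.07959776e-02  6.57227663e+00] 0.9959021219537966
```

View pics/w11.png

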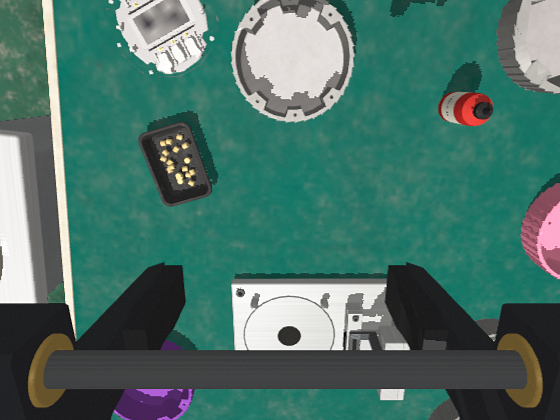

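View pics/c11.png

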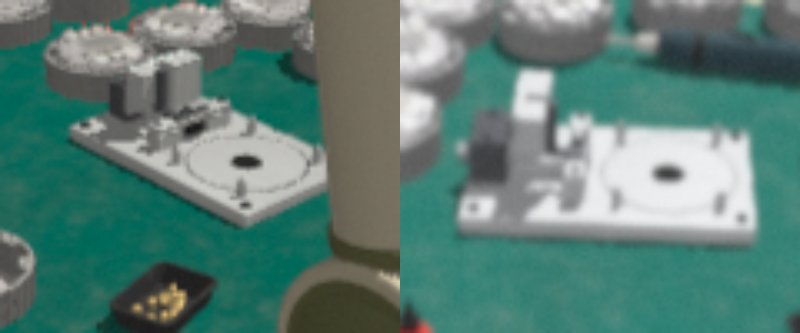

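The housing's rim circle is at about (293,58) px with r ≈ 61. The lens or board part sits close on its left, so I choose a grip on its lower-left, at nest angle -155°. In the scene and side views the plunger is back and the blade is in front of the stop arm. Next I fit the rim circle.

Run:
```python
from h import *
from scipy.optimize import least_squares
im,K,T=load('w11')
hsv=cv2.cvtColor(im,cv2.COLOR_RGB2HSV)
m=((hsv[:,:,1]<70)&(hsv[:,:,2]>60)).astype(np.uint8)*255
m[:, :222]=0;m[:,365:]=0;m[130:]=0
cs,_=cv2.findContours(m,cv2.RETR_EXTERNAL,cv2.CHAIN_APPROX_NONE);c=max(cs,key=cv2.contourArea)[:,0]
print(c.min(0),c.max(0))
c=c[(c[:,1]>3)]
P=np.array([plane(K,T,p,.036)[:2] for p in c])
f=lambda x:np.hypot(*(P-x[:2]).T)-x[2]
r=least_squares(f,[.467,.27,.064],loss='soft_l1',f_scale=.001);print(r.x,np.percentile(np.abs(r.fun),[50,90]),toN([*r.x[:2],0]))
r2=least_squares(lambda x:np.hypot(*(P-x).T)-.064,[.467,.27],loss='soft_l1',f_scale=.001);print(r2.x)
# nest check at same image
print(toN(plane(K,T,(289,336),.016)))
ims,Ks,Ts=load('d11')
print(proj(Ks,Ts,[*r.x[:2],.036]), proj(*load('s11')[1:],[*r.x[:2],.036]))
ov=im.copy()
for t in np.linspace(0,2*np.pi,40): cv2.circle(ov,tuple(int(v) for v in proj(K,T,[r.x[0]+.064*np.cos(t),r.x[1]+.064*np.sin(t),.036])),1,(255,0,0),-1)
cv2.imwrite('pics/w11o.png',cv2.resize(ov[:150,200:400,::-1],(800,600)))
```

```text
[231   0] [354 122]
[0.46316401 0.27854696 0.06228131] [0.00034052 0.00083524] [  2.02 349.3  -16.  ]
[0.46297983 0.27999444]
[ 0.43 -0.7   0.  ]
[304.16195851 295.26585839] [217.03001346 267.64013063]
```

View pics/w11o.png

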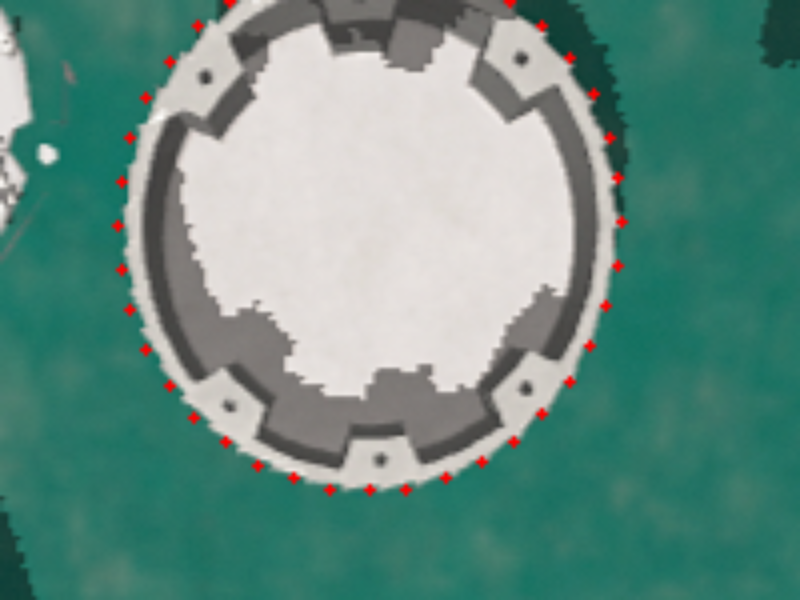

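View pics/d11.png

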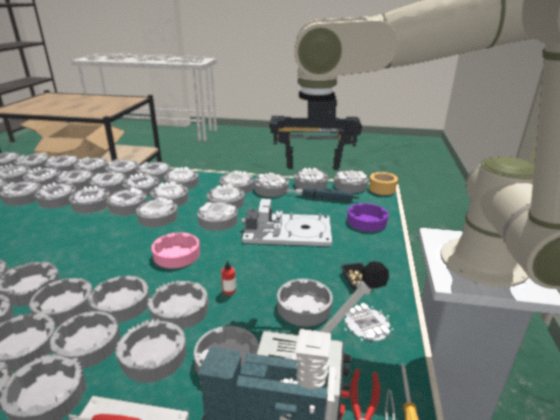

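Run:
```python
from h import *
from scipy.optimize import least_squares
for nme,box in(('d11',(270,272,338,330)),('s11',(188,250,246,296))):
    im,K,T=load(nme); x0,y0,x1,y1=box
    ov=im.copy()
    for r,z,col in((.064,.036,(255,0,0)),(.064,0,(255,255,0))):
      for t in np.linspace(0,2*np.pi,60): 
        u=proj(K,T,[.4632+r*np.cos(t),.2785+r*np.sin(t),z]); cv2.circle(ov,tuple(int(round(v*16)) for v in u),4,col,-1,shift=4)
    cv2.imwrite(f'pics/{nme}o.png',cv2.resize(ov[y0:y1,x0:x1,::-1],None,fx=7,fy=7,interpolation=cv2.INTER_NEAREST))
a=cv2.imread('pics/d11o.png');b=cv2.imread('pics/s11o.png');h=min(a.shape[0],b.shape[0]);o=np.hstack([a[:h],b[:h]]);cv2.imwrite('pics/c11o.png',o[:,:880] if o.shape[1]<=800 else cv2.resize(o,(800,int(h*800/o.shape[1]))))
```

```text
(no output)
```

View pics/c11o.png

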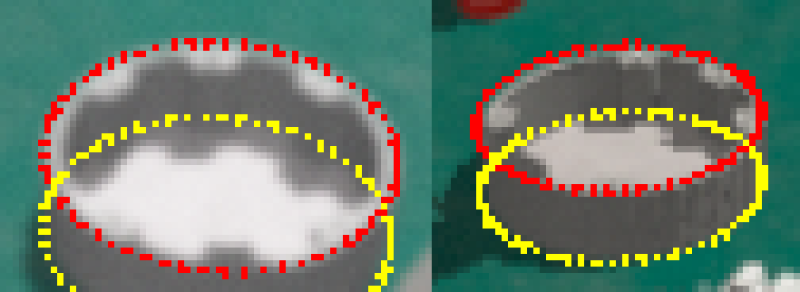

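```bash
cat >> h.py <<'E'
HC=np.array([.4632,.2785])
RH=R.from_euler('xyz',[180,0,6.55+15],degrees=True).as_matrix()
a_=np.radians(6.55-165); OUT=np.array([np.cos(a_),np.sin(a_)])
E
python3 - <<'E'
from h import *
p=HC+.059*OUT; print(p)
print(delta([*p,.10],RH),delta([*p,.012],RH))
E
```

```text
[0.40832425 0.25682853]
(array([-4.82, -9.28, 18.02]), array([ -0.03,  -0.03, -14.99])) (array([-4.82, -9.27, 26.82]), array([ -0.03,  -0.03, -14.99]))
```

{"name": "arm_command", "arguments": {"deltas": "-2 -4 5 0 0 -8 0.66; -4 -8 10 0 0 -15 0.66; -4.8 -9.3 14 0 0 -15 0.66; -4.8 -9.3 18 0 0 -15 0.66; -4.8 -9.3 21 0 0 -15 0.66; -4.8 -9.3 22 0 0 -15 0.66; -4.8 -9.3 22 0 0 -15 0.66; -4.8 -9.3 22 0 0 -15 0.66"}}

```text
time_s: 19.1
ee_pos: [0.4093, 0.2573, 0.0613]
eef_rot: [-180.0, -0.2, 21.6]
force: [0.7, -0.1, 0.5]
gripper_width: 0.339
```

Run:
```python
from h import *
o=get_obs();print(o['time_s'],o['ee_pos'],o['eef_rot'],o['gripper_width'],o['force'])
p=HC+.059*OUT;print(delta([*p,.012],RH))
snap("wrist","w12.png");snap("scene","s12.png");snap("side","d12.png")
a=cv2.imread('pics/s12.png')[200:310,180:290];b=cv2.imread('pics/d12.png')[230:340,260:370]
cv2.imwrite('pics/c12.png',np.hstack([cv2.resize(a,(400,400)),cv2.resize(b,(400,400))]))
```

```text
19.1 [0.40926634 0.25729718 0.06130596] [-1.79986248e+02 -1.51103915e-01  2.15513653e+01] 0.3393911849645037 [ 0.66295811 -0.08964374  0.49086139]
(array([-0.12,  0.01,  4.93]), array([-0.01, -0.15,  0.  ]))
```

View pics/c12.png

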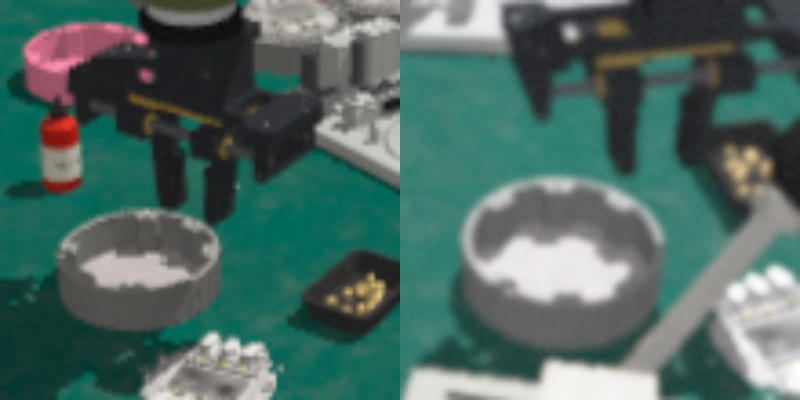

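View pics/w12.png

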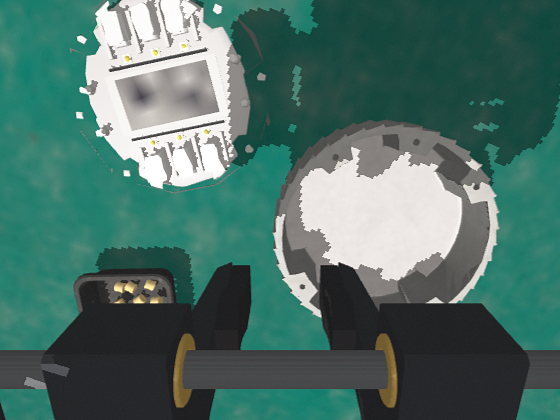

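Run:
```python
from h import *
_,Ks,Ts=load('s12');_,Kd,Td=load('d12')
def tri(a,b):
    Ps=Ks@np.linalg.inv(Ts)[:3];Pd=Kd@np.linalg.inv(Td)[:3]
    X=cv2.triangulatePoints(Ps,Pd,np.array(a,float).reshape(2,1),np.array(b,float).reshape(2,1))[:,0];return (X[:3]/X[3]).round(4)
print('inner',tri((226.8,256.4),(321.3,277.3)),'outer',tri((240.5,260.5),(340.3,274.8)))
T=tcp();
for s in(-1,1):print('exp',s,T[:3,3]+T[:3,0]*s*(.015+.006))
for z in(0,-.01,-.02,-.03):print(z,[proj(K,Q,T[:3,3]+T[:3,0]*s*.018+T[:3,2]*z).round(1) for K,Q in((Ks,Ts),(Kd,Td)) for s in(-1,1)])
```

```text
inner [0.4276 0.2661 0.0841] outer [0.3859 0.2478 0.0841]
exp -1 [0.38944238 0.24951493 0.06092343]
exp 1 [0.42850458 0.26494661 0.06101207]
0 [array([238.3, 267.7]), array([227.9, 264. ]), array([336.6, 282.6]), array([321.6, 284.5])]
-0.01 [array([238.2, 264.6]), array([227.9, 260.9]), array([337. , 279.1]), array([321.9, 281. ])]
-0.02 [array([238.2, 261.4]), array([227.8, 257.7]), array([337.3, 275.6]), array([322.1, 277.4])]
-0.03 [array([238.1, 258.2]), array([227.7, 254.6]), array([337.6, 272. ]), array([322.4, 273.8])]
```

Triangulating the tips from two views puts them 23 mm above the reported TCP. With the contact test and the wrist view that makes three agreeing observations, so I use a 22–23 mm tip offset and descend carefully.

{"name": "arm_command", "arguments": {"deltas": "-0.1 0 1 0 0 0 0.66; -0.1 0 2 0 0 0 0.66; -0.1 0 3 0 0 0 0.66; -0.1 0 4 0 0 0 0.66; -0.1 0 4.6 0 0 0 0.66; -0.1 0 5 0 0 0 0.66; -0.1 0 5 0 0 0 0.66; -0.1 0 5 0 0 0 0.66"}}

```text
time_s: 20.25
ee_pos: [0.4083, 0.257, 0.0112]
eef_rot: [-180.0, -0.1, 21.6]
force: [0.3, -0.2, -0.2]
gripper_width: 0.342
```

Run:
```python
from h import *
o=get_obs();print(o['time_s'],o['ee_pos'],o['eef_rot'],o['gripper_width'],o['force'])
p=HC+.059*OUT;print(delta([*p,-.008],RH))
snap("wrist","w13.png");snap("scene","s13.png");snap("side","d13.png")
a=cv2.imread('pics/s13.png')[200:310,180:290];b=cv2.imread('pics/d13.png')[230:340,260:370]
cv2.imwrite('pics/c13.png',np.hstack([cv2.resize(a,(400,400)),cv2.resize(b,(400,400))]))
```

```text
20.25 [0.4083068  0.25697232 0.01118341] [-1.79986698e+02 -1.48013546e-01  2.15557618e+01] 0.34159638548194343 [ 0.25691035 -0.15498787 -0.16481054]
(array([-0.01,  0.01,  1.92]), array([-0.01, -0.15,  0.01]))
```

View pics/c13.png

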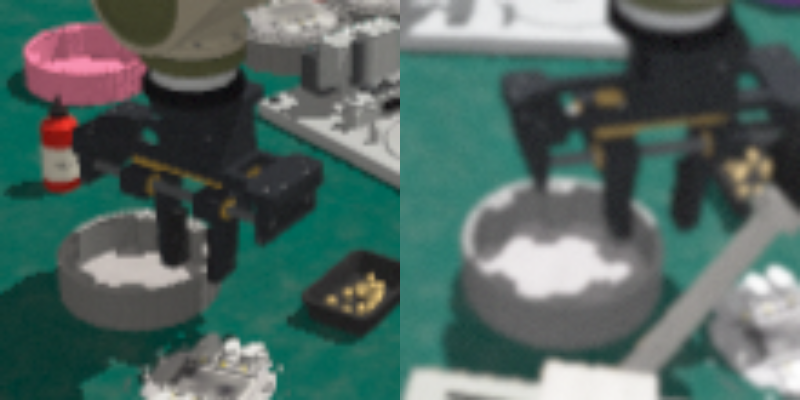

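View pics/w13.png

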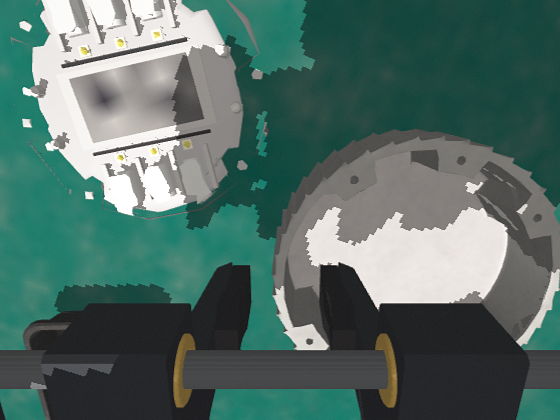

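Run:
```python
from h import *
T=tcp()
for n in('d13','s13'):
    _,K,Q=load(n); off=(np.array([260,230]) if n[0]=='d' else np.array([180,200]))
    for z in(.02,.0,-.02,-.045,-.064,-.09,-.12):
        print(n,z,[((proj(K,Q,T[:3,3]+T[:3,0]*.094+T[:3,1]*y+T[:3,2]*z)-off)/.275).round(0) for y in(-.037,0,.037)])
b=cv2.imread('pics/d13.png')[230:330,300:370-10] if 0 else cv2.imread('pics/d13.png')[240:310,280:360]
cv2.imwrite('pics/d13z.png',cv2.resize(b,(800,600) if 0 else (686,600),interpolation=cv2.INTER_CUBIC))
```

```text
d13 0.02 [array([119., 339.]), array([105., 299.]), array([ 93., 262.])]
d13 0.0 [array([120., 314.]), array([106., 275.]), array([ 93., 238.])]
d13 -0.02 [array([120., 289.]), array([107., 250.]), array([ 94., 214.])]
d13 -0.045 [array([121., 257.]), array([107., 219.]), array([ 94., 183.])]
d13 -0.064 [array([122., 232.]), array([108., 194.]), array([ 95., 159.])]
d13 -0.09 [array([123., 197.]), array([109., 160.]), array([ 96., 125.])]
d13 -0.12 [array([125., 156.]), array([110., 119.]), array([96., 85.])]
s13 0.02 [array([ 72., 302.]), array([103., 281.]), array([132., 262.])]
s13 0.0 [array([ 71., 280.]), array([102., 260.]), array([131., 241.])]
s13 -0.02 [array([ 70., 258.]), array([101., 238.]), array([130., 219.])]
s13 -0.045 [array([ 68., 231.]), array([ 99., 211.]), array([129., 192.])]
s13 -0.064 [array([ 67., 209.]), array([ 98., 190.]), array([128., 172.])]
s13 -0.09 [array([ 65., 179.]), array([ 97., 161.]), array([127., 143.])]
s13 -0.12 [array([ 63., 144.]), array([ 95., 126.]), array([126., 109.])]
```

View pics/d13z.png

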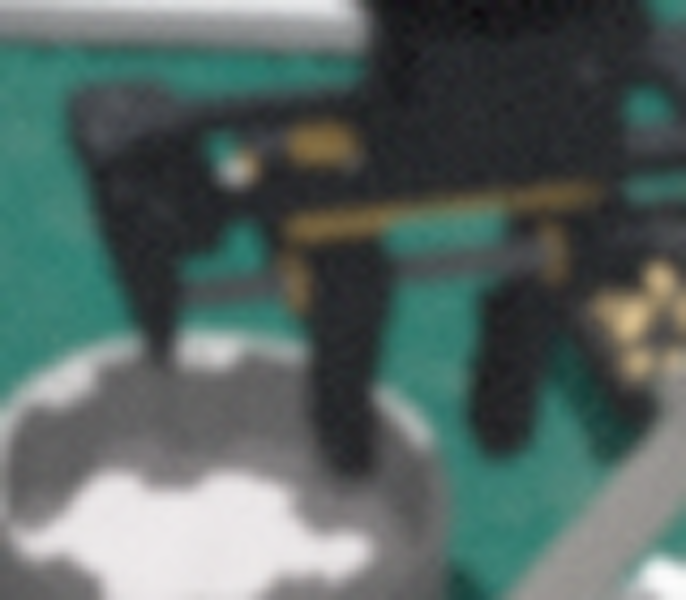

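{"name": "arm_command", "arguments": {"deltas": "0 0 0.4 0 -0.1 0 0.66; 0 0 0.8 0 -0.1 0 0.66; 0 0 1.2 0 -0.1 0 0.66; 0 0 1.5 0 -0.1 0 0.66; 0 0 1.7 0 -0.1 0 0.66; 0 0 1.7 0 -0.1 0 0.66; 0 0 1.7 0 -0.1 0 0.66; 0 0 1.7 0 -0.1 0 0.66"}}

```text
time_s: 21.4
ee_pos: [0.4084, 0.257, -0.0057]
eef_rot: [-180.0, -0.1, 21.6]
force: [-0.6, -0.8, 0.4]
gripper_width: 0.338
```

{"name": "arm_command", "arguments": {"deltas": "0 0 0 0 0 0 0.8; 0 0 0 0 0 0 0.9; 0 0 0 0 0 0 1; 0 0 0 0 0 0 1; 0 0 0 0 0 0 1; 0 0 0 0 0 0 1; 0 0 0 0 0 0 1; 0 0 0 0 0 0 1", "grip_force": 30}}

```text
time_s: 22.4
ee_pos: [0.4084, 0.257, -0.0057]
eef_rot: [-180.0, -0.1, 21.6]
force: [-1.1, 2.8, 1.1]
gripper_width: 0.126
```

Run:
```python
from h import *
o=get_obs();print(o['time_s'],o['ee_pos'],o['eef_rot'],o['gripper_width']*88,o['force'])
snap("wrist","w14.png");snap("scene","s14.png");snap("side","d14.png")
a=cv2.imread('pics/s14.png')[200:310,180:290];b=cv2.imread('pics/d14.png')[230:340,260:370]
cv2.imwrite('pics/c14.png',np.hstack([cv2.resize(a,(400,400)),cv2.resize(b,(400,400))]))
```

```text
22.4 [ 0.40838607  0.25704955 -0.00566839] [-1.79984990e+02 -6.53988334e-02  2.15596478e+01] 11.12918592862225 [-1.08455917  2.81351346  1.10830039]
```

View pics/c14.png

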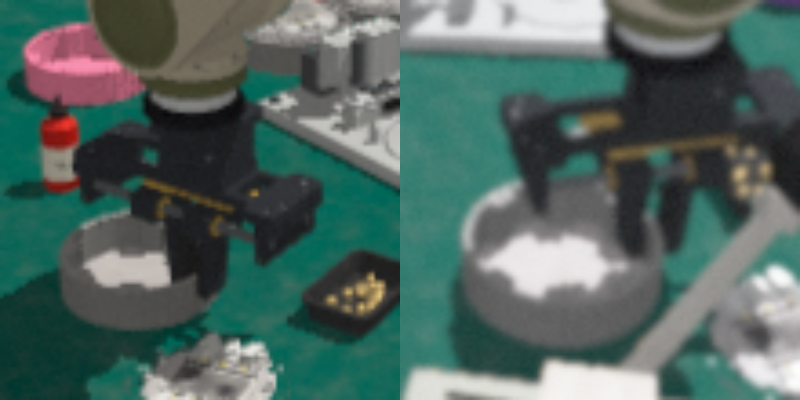

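Gripped on an 11 mm wall. Lifting with a firmer grip.

{"name": "arm_command", "arguments": {"deltas": "0 0 0 0 0 0 1; 0 0 -0.3 0 0 0 1; 0 0 -0.8 0 0 0 1; 0 0 -1.5 0 0 0 1; 0 0 -3 0 0 0 1; 0 0 -5 0 0 0 1; 0 0 -7 0 0 0 1; 0 0 -9 0 0 0 1", "grip_force": 50}}

```text
time_s: 23.55
ee_pos: [0.4083, 0.2569, 0.0859]
eef_rot: [-180.0, -0.1, 21.5]
force: [0.3, 0.2, -3.3]
gripper_width: 0.104
```

Run:
```python
from h import *
o=get_obs();print(o['time_s'],o['ee_pos'],o['eef_rot'],o['gripper_width']*88,o['force'],o['moment'])
snap("wrist","w15.png");snap("scene","s15.png");snap("side","d15.png")
a=cv2.imread('pics/s15.png')[180:300,180:300];b=cv2.imread('pics/d15.png')[210:330,260:380]
cv2.imwrite('pics/c15.png',np.hstack([cv2.resize(a,(400,400)),cv2.resize(b,(400,400))]))
p=N(-58.5*np.cos(np.radians(15)),-58.5*np.sin(np.radians(15)),80)
print(delta(p,RH))
```

```text
23.55 [0.40830308 0.25692    0.08587653] [-1.79989686e+02 -9.88433914e-02  2.15495156e+01] 9.185071097250685 [ 0.25231459  0.23205294 -3.32331981] [-0.05955709  0.02953935 -0.04451964]
(array([-9.23, 33.69, -1.1 ]), array([-0.01, -0.19, -0.  ]))
```

View pics/c15.png

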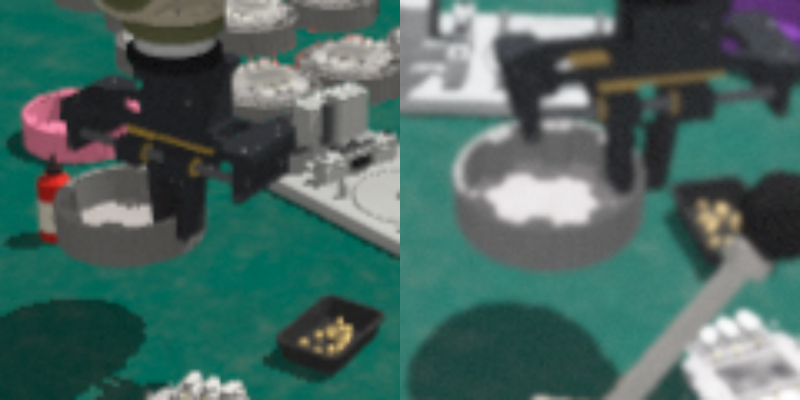

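View pics/w15.png

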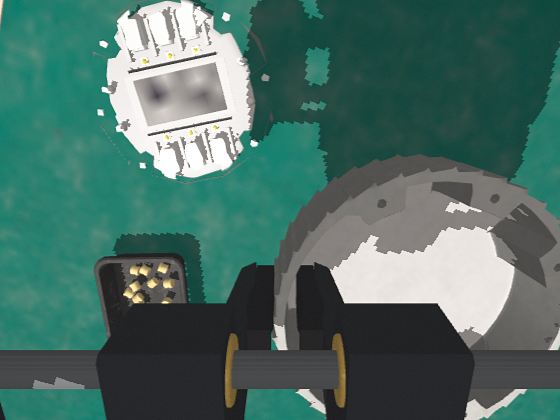

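Lifted cleanly, 3.3 N on the wrist. I carry it over to the nest with the underside above the bottle's height.

{"name": "arm_command", "arguments": {"deltas": "0 0 -1.5 0 0 0 1; -0.4 1.5 -3 0 0 0 1; -1.3 5 -3 0 0 0 1; -2.6 9.5 -3 0 0 0 1; -4 14.5 -3 0 0 0 1; -5.4 19.5 -3 0 0 0 1; -6.5 24 -3 0 0 0 1; -7.6 28 -3 0 0 0 1"}}

```text
time_s: 24.7
ee_pos: [0.4406, -0.0338, 0.1158]
eef_rot: [180.0, -0.2, 21.5]
force: [0.7, 0.3, -3.0]
gripper_width: 0.104
```

Run:
```python
from h import *
o=get_obs();print(o['time_s'],o['ee_pos'],o['eef_rot'],o['gripper_width']*88,o['force'])
p=N(-58.5*np.cos(np.radians(15)),-58.5*np.sin(np.radians(15)),80)
print(delta(p,RH))
```

```text
24.7 [ 0.44063621 -0.03383853  0.11583438] [179.96109777  -0.219287    21.49487524] 9.182193653830408 [ 0.72551207  0.26392325 -2.99347301]
(array([-1.52,  5.46,  1.98]), array([ 0.04, -0.22, -0.06]))
```

{"name": "arm_command", "arguments": {"deltas": "-0.5 2 0 0 0 0 1; -1 3.5 0.5 0 -0.1 0 1; -1.3 4.7 1 0 -0.2 0 1; -1.5 5.4 1.5 0 -0.2 0 1; -1.5 5.5 2 0 -0.2 0 1; -1.5 5.5 2 0 -0.2 0 1; -1.5 5.5 2 0 -0.2 0 1; -1.5 5.5 2 0 -0.2 0 1"}}

```text
time_s: 25.7
ee_pos: [0.447, -0.0903, 0.096]
eef_rot: [179.9, -0.0, 21.5]
force: [-0.5, 0.3, -4.0]
gripper_width: 0.106
```

Run:
```python
from h import *
o=get_obs();print(o['time_s'],o['ee_pos'],o['eef_rot'],o['gripper_width']*88,o['force'])
p=N(-58.5*np.cos(np.radians(15)),-58.5*np.sin(np.radians(15)),80)
print(delta(p,RH))
ims=[]
for n,c in(('scene',(190,280,230,350)),('side',(170,260,235,355))):
    im,K,T=snap(n,n[0]+'16.png'); ov=im.copy()
    tz=o['ee_pos'][2]+.0057
    for r,z,col in((.064,.036+tz,(255,0,0)),(.064,tz,(255,255,0))):
      for t in np.linspace(0,2*np.pi,60):
        u=proj(K,T,N(64*np.cos(t),64*np.sin(t),(z-.016)*1e3)); cv2.circle(ov,tuple(int(round(v*16)) for v in u),4,col,-1,shift=4)
    ims+= [cv2.resize(q[c[0]:c[1],c[2]:c[3],::-1],(400,300),interpolation=cv2.INTER_CUBIC) for q in (im,ov)]
cv2.imwrite('pics/c16.png',np.vstack([np.hstack(ims[:2]),np.hstack(ims[2:])]))
snap('wrist','w16.png')
```

```text
25.7 [ 0.44699732 -0.09029871  0.09599236] [ 1.79946073e+02 -3.31722221e-02  2.15207658e+01] 9.36982083439631 [-0.53246621  0.25186197 -4.04542795]
(array([-0.03, -0.03, -0.  ]), array([ 0.05, -0.03, -0.03]))
```

View pics/c16.png

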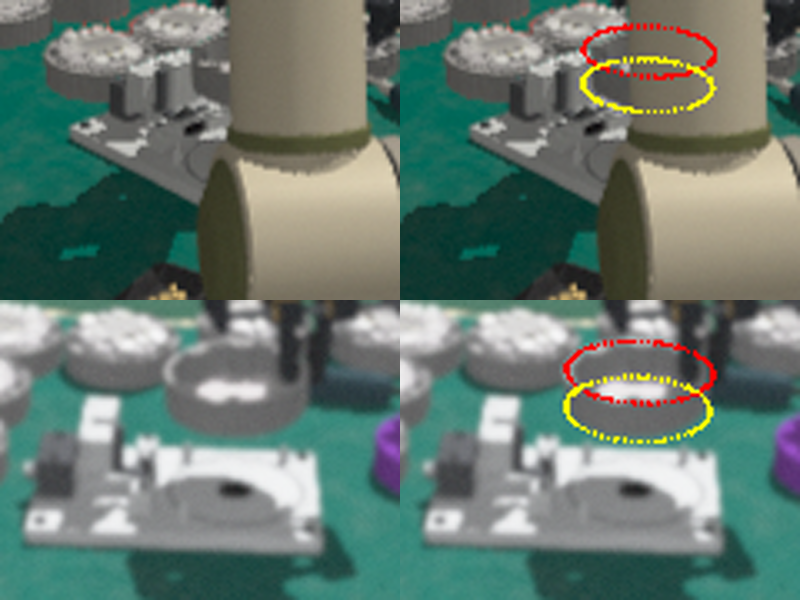

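View pics/w16.png

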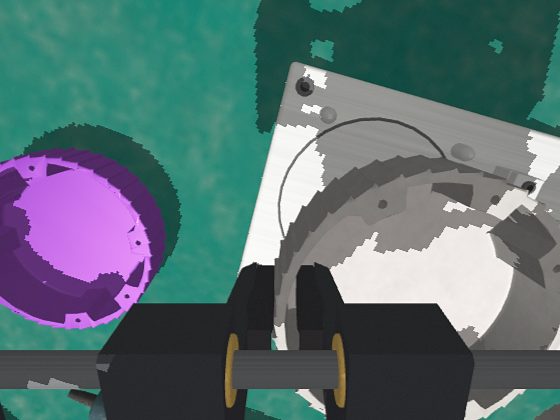

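The side view agrees with the predicted outline to within a few pixels, and the housing hangs level. I descend to just above the dowels.

{"name": "arm_command", "arguments": {"deltas": "0 0 1 0 0 0 1; 0 0 2 0 0 0 1; 0 0 3 0 0 0 1; 0 0 4 0 0 0 1; 0 0 4.8 0 0 0 1; 0 0 5.5 0 0 0 1; 0 0 5.5 0 0 0 1; 0 0 5.5 0 0 0 1"}}

```text
time_s: 26.85
ee_pos: [0.4472, -0.0905, 0.0411]
eef_rot: [179.9, -0.0, 21.5]
force: [-1.0, 0.7, -3.4]
gripper_width: 0.102
```

Run:
```python
from h import *
o=get_obs();print(o['time_s'],o['ee_pos'],o['eef_rot'],o['gripper_width']*88,o['force'])
p=N(-58.5*np.cos(np.radians(15)),-58.5*np.sin(np.radians(15)),-5)
print(delta(p,RH))
im,K,T=snap('side','d17.png'); ov=im.copy()
tz=o['ee_pos'][2]+.0057
for r,z,col in((63,.036+tz,(255,0,0)),(63,tz,(255,255,0))):
  for t in np.linspace(0,2*np.pi,60):
    u=proj(K,T,N(r*np.cos(t),r*np.sin(t),(z-.016)*1e3)); cv2.circle(ov,tuple(int(round(v*16)) for v in u),3,col,-1,shift=4)
cv2.imwrite('pics/c17.png',np.hstack([cv2.resize(q[190:250,265:345,::-1],(400,300),interpolation=cv2.INTER_CUBIC) for q in (im,ov)]))
snap('wrist','w17.png')
```

```text
26.85 [ 0.44719312 -0.09052679  0.04113553] [ 1.79929899e+02 -4.75335001e-02  2.15085145e+01] 8.962711446961679 [-1.02275993  0.71377669 -3.40206847]
(array([-0.05, -0.06,  3.01]), array([ 0.07, -0.05, -0.04]))
```

View pics/c17.png

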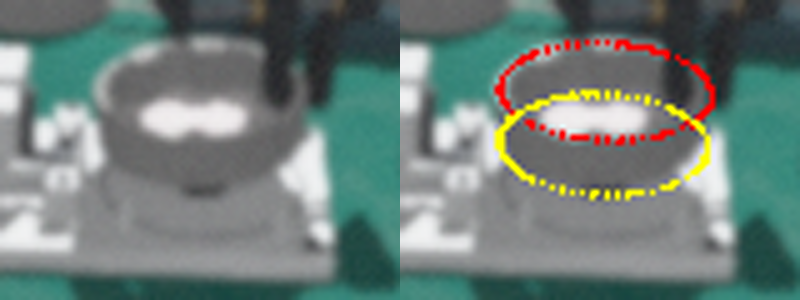

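View pics/w17.png

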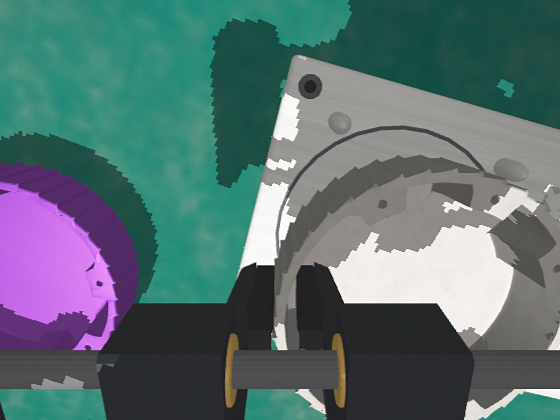

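Run:
```python
from h import *
im,K,T=load('w17')
c=im[100:300,260:520,::-1]
cl=cv2.createCLAHE(3,(4,4)); 
lab=cv2.cvtColor(np.ascontiguousarray(c),cv2.COLOR_BGR2LAB); lab[:,:,0]=cl.apply(lab[:,:,0])
cv2.imwrite('pics/w17z.png',cv2.resize(cv2.cvtColor(lab,cv2.COLOR_LAB2BGR),(780,600),interpolation=cv2.INTER_CUBIC))
```

```text
(no output)
```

View pics/w17z.png

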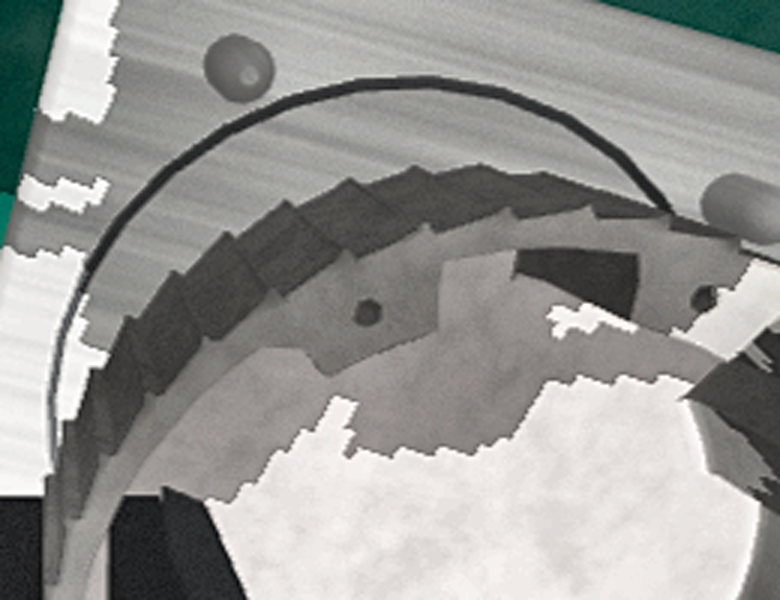

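Run:
```python
from h import *
from scipy.optimize import least_squares
im,K,T=load('w17'); tz=T0=.0411+.0057
def fit(pts,z,r=None):
    P=np.array([toN(plane(K,T,(260+u/3,100+v/3),z))[:2] for u,v in pts])
    if r: s=least_squares(lambda x:np.hypot(*(P-x).T)-r,[0,0])
    else: s=least_squares(lambda x:np.hypot(*(P-x[:2]).T)-x[2],[0,0,64])
    return s.x.round(2),s.fun.round(1)
ring=[(85,275),(150,190),(250,118),(400,84),(500,97),(600,150),(668,210)]
bot=[(130,317),(175,272),(228,233),(287,201),(350,179),(415,167),(480,165),(545,174)]
top=[(278,293),(355,255),(432,226),(514,209),(592,206),(668,213),(740,238)]
print('ring',fit(ring,.016))
for r in(None,64,63):print('bot',fit(bot,tz,r));print('top',fit(top,tz+.036,r))
# dowel tops
for uv in((240,65),):print(toN(plane(K,T,(260+uv[0]/3,100+uv[1]/3),.035)), 71*np.cos(np.radians(130)),71*np.sin(np.radians(130)))
```

```text
ring (array([ 0.17, -0.97, 61.79]), array([-0.1, -0.1,  0.4,  0.1, -0. , -0.7,  0.5]))
bot (array([ 1.71, -7.96, 60.72]), array([ 0.1, -0. , -0.1,  0. ,  0. ,  0. ,  0. , -0. ]))
top (array([ 1.66, -3.29, 57.79]), array([ 0.2, -0.2, -0.1,  0. ,  0. ,  0.3, -0.2]))
bot (array([  3.71, -10.81]), array([-0.2, -0.1,  0. ,  0.2,  0.2,  0.1, -0. , -0.3]))
top (array([ 4.14, -9.3 ]), array([-0.2, -0.2,  0.1,  0.3,  0.3,  0.2, -0.6]))
bot (array([ 3.1 , -9.94]), array([-0.1, -0.1, -0. ,  0.2,  0.2,  0.1, -0. , -0.3]))
top (array([ 3.74, -8.34]), array([-0.1, -0.2,  0.1,  0.3,  0.2,  0.2, -0.5]))
[-47.53  55.37  19.  ] -45.63792028774429 54.38915546144744
```

The picture disagrees with my prediction. The wrist arcs and the side view both put the housing centre about (+3, -8) mm from the nest, so it swivelled roughly 8° about the pads when the jaws closed on its fluted facets. I constrain the fit with the known grip radius and correct.

Run:
```python
from h import *
from scipy.optimize import least_squares
im,K,T=load('w17'); tz=.0411+.0057; t0=toN(tcp()[:3,3])[:2]; print('tcp',t0)
pt=lambda pts,z:np.array([toN(plane(K,T,(260+u/3,100+v/3),z))[:2] for u,v in pts])
bot=[(130,317),(175,272),(228,233),(287,201),(350,179),(415,167),(480,165),(545,174)]
top=[(278,293),(355,255),(432,226),(514,209),(592,206),(668,213),(740,238)]
B,Tp=pt(bot,tz),pt(top,tz+.036)
for d in(58.5,59.5):
  for nm,S in(('bot',[B]),('top',[Tp]),('both',[B,Tp])):
    def f(x):
        c=t0+d*np.array([np.cos(x[0]),np.sin(x[0])]); return np.concatenate([np.hypot(*(P-c).T)-x[1] for P in S])
    s=least_squares(f,[.2,63]); c=t0+d*np.array([np.cos(s.x[0]),np.sin(s.x[0])]); print(d,nm,np.degrees(s.x[0]).round(2),s.x[1].round(2),c.round(2),np.abs(s.fun).max().round(2))
# side view overlay with corrected centre
im2,K2,T2=load('d17'); ov=im2.copy()
for r,z in((63,.036+tz),(63,tz)):
  for t in np.linspace(0,2*np.pi,60):
    u=proj(K2,T2,N(3+r*np.cos(t),-8+r*np.sin(t),(z-.016)*1e3)); cv2.circle(ov,tuple(int(round(v*16)) for v in u),3,(255,0,0),-1,shift=4)
cv2.imwrite('pics/c17b.png',np.hstack([cv2.resize(q[190:250,265:345,::-1],(400,300),interpolation=cv2.INTER_CUBIC) for q in (im2,ov)]))
```

```text
tcp [-55.94 -15.57]
58.5 bot 6.94 61.37 [ 2.13 -8.5 ] 0.12
58.5 top 13.28 56.54 [ 1.   -2.14] 0.31
58.5 both 9.19 59.92 [ 1.81 -6.23] 1.07
59.5 bot 5.34 63.17 [  3.3  -10.03] 0.32
59.5 top 10.05 59.81 [ 2.65 -5.19] 0.41
59.5 both 7.34 61.91 [ 3.07 -7.97] 1.14
```

View pics/c17b.png

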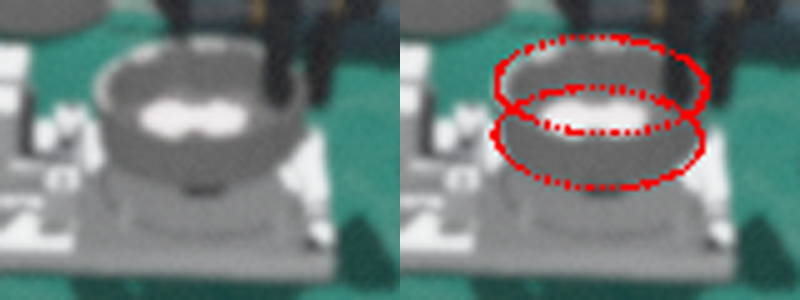

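Run:
```python
from h import *
from scipy.optimize import least_squares
im,K,T=load('w17'); tz=.0411+.0057; t0=toN(tcp()[:3,3])[:2]
pt=lambda pts,z:np.array([toN(plane(K,T,(260+u/3,100+v/3),z))[:2] for u,v in pts])
bot=[(130,317),(175,272),(228,233),(287,201),(350,179),(415,167),(480,165),(545,174)]
top=[(278,293),(355,255),(432,226),(514,209),(592,206),(668,213),(740,238)]
for r in(62.3,63,64):
  def f(x):
    c=x[:2]; return np.concatenate([np.hypot(*(pt(bot,tz+x[2])-c).T)-r,np.hypot(*(pt(top,tz+.036+x[2])-c).T)-r])
  s=least_squares(f,[2,-6,0.],x_scale=[1,1,.001]);print(r,s.x[:2].round(2),(s.x[2]*1e3).round(2),np.abs(s.fun).max().round(2))
```

```text
62.3 [ 3.31 -8.3 ] 0.0 1.18
63 [ 3.7  -8.94] 0.0 1.21
64 [ 4.24 -9.85] 0.0 1.26
```

Run:
```python
from h import *
from scipy.optimize import least_squares
im,K,T=load('w17'); tz=.0411+.0057
pt=lambda pts,z:np.array([toN(plane(K,T,(260+u/3,100+v/3),z))[:2] for u,v in pts])
bot=[(130,317),(175,272),(228,233),(287,201),(350,179),(415,167),(480,165),(545,174)]
top=[(278,293),(355,255),(432,226),(514,209),(592,206),(668,213),(740,238)]
for r in(62.3,63.5):
 for dz in(-.012,-.009,-.006,-.003,0):
  B,U=pt(bot,tz+dz),pt(top,tz+.036+dz)
  s=least_squares(lambda c:np.concatenate([np.hypot(*(B-c).T)-r,np.hypot(*(U-c).T)-r]),[2,-6]);print(r,dz,s.x.round(2),np.sqrt((s.fun**2).mean()).round(3))
```

```text
62.3 -0.012 [ 6.85 -9.67] 0.659
62.3 -0.009 [ 5.96 -9.34] 0.594
62.3 -0.006 [ 5.07 -9.  ] 0.56
62.3 -0.003 [ 4.19 -8.65] 0.56
62.3 0 [ 3.31 -8.3 ] 0.592
63.5 -0.012 [  7.5  -10.78] 0.599
63.5 -0.009 [  6.61 -10.44] 0.548
63.5 -0.006 [  5.73 -10.1 ] 0.533
63.5 -0.003 [ 4.85 -9.75] 0.549
63.5 0 [ 3.97 -9.39] 0.597
```

{"name": "arm_command", "arguments": {"deltas": "0 -0.2 0 0 0 0 1; 0 -0.4 0 0 0 0 1; -0.05 -0.6 0 0 0 0 1; -0.05 -0.74 0 0 0 0 1; -0.05 -0.74 0.3 0 0 0 1; -0.05 -0.74 0.4 0 0 0 1; -0.05 -0.74 0.4 0 0 0 1; -0.05 -0.74 0.4 0 0 0 1"}}

```text
time_s: 27.95
ee_pos: [0.4441, -0.0839, 0.0372]
eef_rot: [179.9, -0.1, 21.5]
force: [-1.1, 0.2, -3.6]
gripper_width: 0.111
```

Run:
```python
from h import *
o=get_obs();print(o['time_s'],o['ee_pos'],toN(o['ee_pos']),o['eef_rot'],o['force'])
im,K,T=snap('side','d18.png'); ov=im.copy()
tz=o['ee_pos'][2]+.0057
for r,z,col in((63,.036+tz,(255,0,0)),(63,tz,(255,255,0))):
  for t in np.linspace(0,2*np.pi,60):
    u=proj(K,T,N(r*np.cos(t),r*np.sin(t),(z-.016)*1e3)); cv2.circle(ov,tuple(int(round(v*16)) for v in u),3,col,-1,shift=4)
cv2.imwrite('pics/c18.png',np.hstack([cv2.resize(q[190:250,265:345,::-1],(400,300),interpolation=cv2.INTER_CUBIC) for q in (im,ov)]))
im,K,T=snap('wrist','w18.png')
c=im[100:300,260:520,::-1]
cl=cv2.createCLAHE(3,(4,4)); 
lab=cv2.cvtColor(np.ascontiguousarray(c),cv2.COLOR_BGR2LAB); lab[:,:,0]=cl.apply(lab[:,:,0])
cv2.imwrite('pics/w18z.png',cv2.resize(cv2.cvtColor(lab,cv2.COLOR_LAB2BGR),(780,600),interpolation=cv2.INTER_CUBIC))
```

```text
27.95 [ 0.44405182 -0.08389014  0.03720763] [-58.31  -8.59  21.21] [ 1.79921767e+02 -5.40219871e-02  2.15054881e+01] [-1.0758533   0.15342368 -3.58006481]
```

View pics/c18.png

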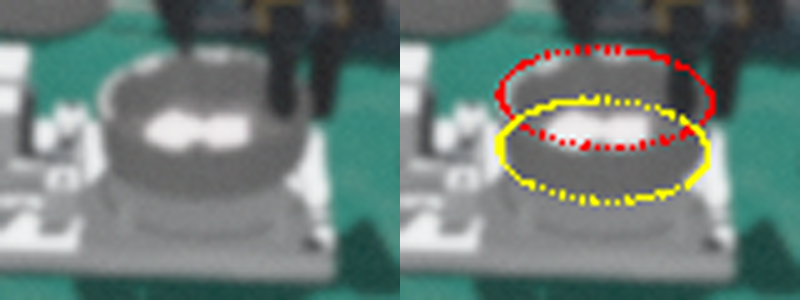

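View pics/w18z.png

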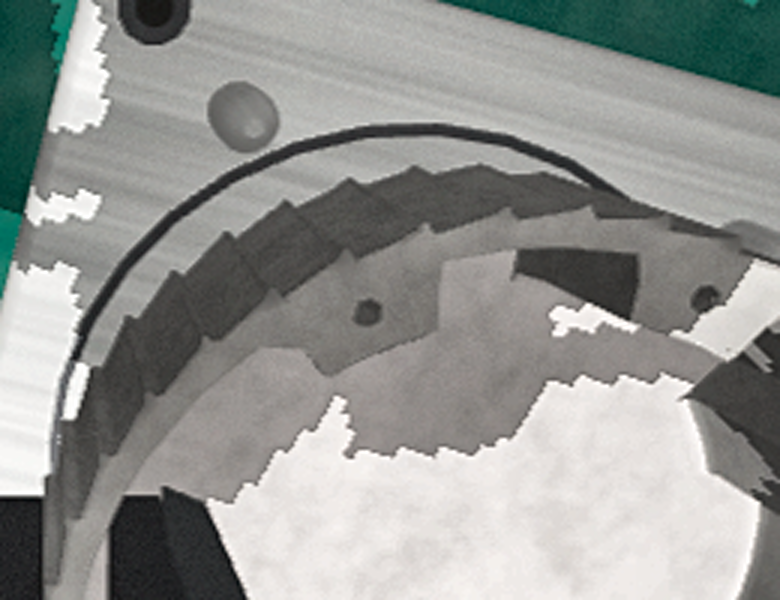

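{"name": "arm_command", "arguments": {"deltas": "0 0 0.3 0 0 0 1; 0 0 0.6 0 0 0 1; 0 0 0.8 0 0 0 1; 0 0 0.9 0 0 0 1; 0 0 1.0 0 0 0 1; 0 0 1.1 0 0 0 1; 0 0 1.1 0 0 0 1; 0 0 1.1 0 0 0 1"}}

```text
time_s: 29.05
ee_pos: [0.4441, -0.0839, 0.0263]
eef_rot: [179.9, -0.1, 21.5]
force: [0.3, 0.2, -3.3]
gripper_width: 0.104
```

Run:
```python
from h import *
o=get_obs();print(o['time_s'],o['ee_pos'],toN(o['ee_pos']),o['eef_rot'],o['force'],o['moment'])
im,K,T=snap('side','d19.png')
cv2.imwrite('pics/c19.png',cv2.resize(im[190:250,265:345,::-1],(400,300),interpolation=cv2.INTER_CUBIC))
im,K,T=snap('wrist','w19.png')
c=im[100:300,260:520,::-1]
cl=cv2.createCLAHE(3,(4,4)); 
lab=cv2.cvtColor(np.ascontiguousarray(c),cv2.COLOR_BGR2LAB); lab[:,:,0]=cl.apply(lab[:,:,0])
cv2.imwrite('pics/w19z.png',cv2.resize(cv2.cvtColor(lab,cv2.COLOR_LAB2BGR),(780,600),interpolation=cv2.INTER_CUBIC))
```

```text
29.05 [ 0.44410144 -0.08389405  0.02627799] [-58.26  -8.6   10.28] [ 1.79915752e+02 -6.07049979e-02  2.15049314e+01] [ 0.32156138  0.19216696 -3.30611642] [-0.0043361   0.09152299 -0.00198468]
```

View pics/w19z.png

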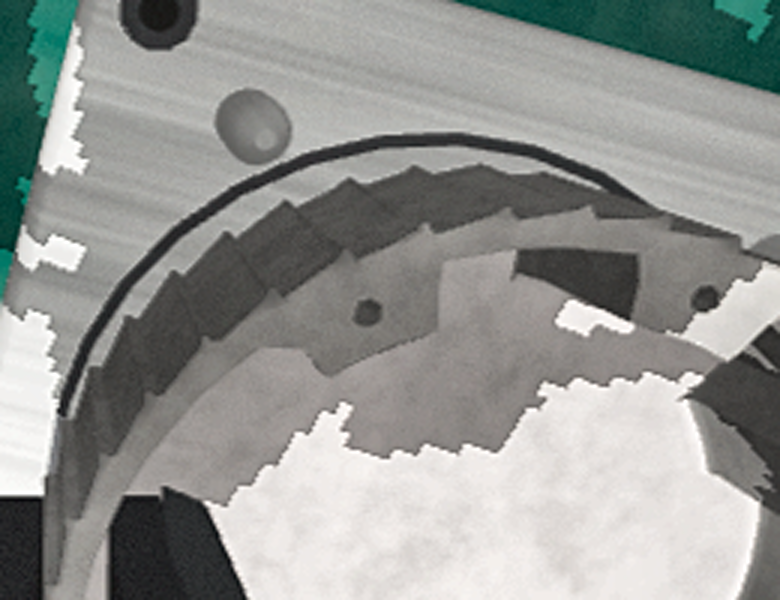

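View pics/c19.png

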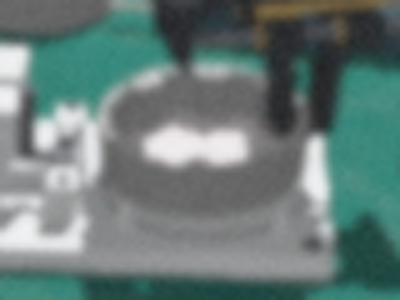

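Run:
```python
from h import *
from scipy.optimize import least_squares
im,K,T=load('w19'); 
def fit(P,r=None,d=None):
    if r is None: s=least_squares(lambda x:np.hypot(*(P-x[:2]).T)-x[2],[0,0,64])
    else: s=least_squares(lambda x:np.hypot(*(P-x[:2]).T)-r,[0,0])
    return s.x.round(2)
ring=[(63,410),(110,300),(180,230),(250,180),(330,149),(420,138),(500,144),(570,170),(635,200)]
R_=np.array([toN(plane(K,T,(260+u/3,100+v/3),.016))[:2] for u,v in ring]);fr=fit(R_);print('ring',fr)
T2=T.copy();T2[2,3]-=.016
bot=[(97,368),(130,317),(175,272),(228,233),(287,201),(350,179),(415,167),(480,165),(545,174)]
B=np.array([toN(plane(K,T2,(260+u/3,100+v/3),.016))[:2] for u,v in bot])
print('bot free',fit(B),'r=ring',fit(B,fr[2]))
print('radii from ring centre',np.hypot(*(B-fr[:2]).T).round(1))
print('dowel',toN(plane(K,T,(260+253/3,100+127/3),.035)))
```

```text
ring [-1.05  1.07 60.2 ]
bot free [-1.09 -0.24 59.92] r=ring [-0.89 -0.47]
radii from ring centre [59.5 59.7 59.3 59.  58.9 58.8 58.7 58.7 58.6]
dowel [-47.91  55.37  19.  ]
```

Relative to the ring the housing is about 1.3 mm off in y, and there has been no contact below dowel height. I apply that correction and go down most of the way.

{"name": "arm_command", "arguments": {"deltas": "0.03 -0.12 0 0 0 0 1; 0.03 -0.12 0.2 0 0 0 1; 0.03 -0.12 0.4 0 0 0 1; 0.03 -0.12 0.6 0 0 0 1; 0.03 -0.12 0.8 0 0 0 1; 0.03 -0.12 1.0 0 0 0 1; 0.03 -0.12 1.2 0 0 0 1; 0.03 -0.12 1.2 0 0 0 1"}}

```text
time_s: 30.15
ee_pos: [0.444, -0.0827, 0.0143]
eef_rot: [179.9, -0.1, 21.5]
force: [-1.5, -0.2, -1.4]
gripper_width: 0.103
```

Run:
```python
from h import *
o=get_obs();print(o['time_s'],o['ee_pos'],toN(o['ee_pos']),o['eef_rot'],o['force'],o['moment'])
im,K,T=snap('side','d20.png')
cv2.imwrite('pics/c20.png',cv2.resize(im[190:250,265:345,::-1],(400,300),interpolation=cv2.INTER_CUBIC))
im,K,T=snap('wrist','w20.png')
c=im[100:300,260:520,::-1]
cl=cv2.createCLAHE(3,(4,4)); 
lab=cv2.cvtColor(np.ascontiguousarray(c),cv2.COLOR_BGR2LAB); lab[:,:,0]=cl.apply(lab[:,:,0])
cv2.imwrite('pics/w20z.png',cv2.resize(cv2.cvtColor(lab,cv2.COLOR_LAB2BGR),(780,600),interpolation=cv2.INTER_CUBIC))
```

```text
30.15 [ 0.44398455 -0.08272025  0.01426703] [-58.24  -7.42  -1.73] [ 1.79913882e+02 -6.25048567e-02  2.15025365e+01] [-1.52343872 -0.15789826 -1.3692554 ] [-0.10470085  0.04757067 -0.0125975 ]
```

View pics/w20z.png

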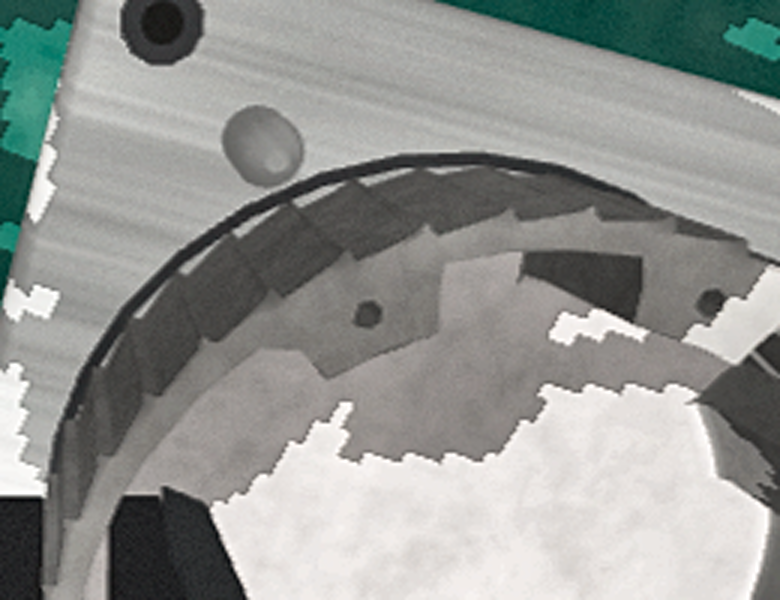

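View pics/c20.png

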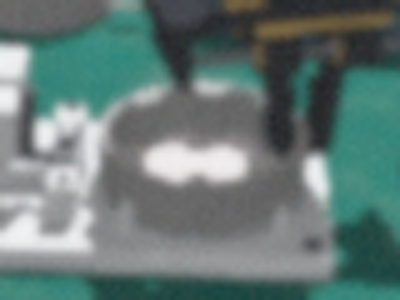

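{"name": "arm_command", "arguments": {"deltas": "0 0 0.05 0 0 0 1; 0 0 0.1 0 0 0 1; 0 0 0.15 0 0 0 1; 0 0 0.2 0 0 0 1; 0 0 0.25 0 0 0 1; 0 0 0.3 0 0 0 1; 0 0 0.3 0 0 0 1; 0 0 0.3 0 0 0 1"}}

```text
time_s: 31.25
ee_pos: [0.444, -0.0828, 0.0114]
eef_rot: [179.9, -0.1, 21.5]
force: [-3.1, -2.2, 1.2]
gripper_width: 0.105
```

Run:
```python
from h import *
o=get_obs();print(o['time_s'],o['ee_pos'],toN(o['ee_pos']),o['eef_rot'],o['force'],o['moment'])
```

```text
31.25 [ 0.44404273 -0.08277749  0.01139988] [-58.19  -7.49  -4.6 ] [ 1.79903137e+02 -7.04395022e-02  2.15003456e+01] [-3.08785996 -2.21696638  1.20704649] [-0.05080978  0.13409922 -0.03987318]
```

{"name": "arm_command", "arguments": {"deltas": "0 0 0.1 0 0 0 1; 0 0 0.1 0 0 0 1; 0 0 0.1 0 0 0 0.9; 0 0 0.1 0 0 0 0.8; 0 0 0.1 0 0 0 0.7; 0 0 0.1 0 0 0 0.68; 0 0 0.1 0 0 0 0.68; 0 0 0.1 0 0 0 0.68"}}

```text
time_s: 32.25
ee_pos: [0.4441, -0.0828, 0.0104]
eef_rot: [179.9, -0.1, 21.5]
force: [0.4, 0.3, 0.0]
gripper_width: 0.321
```

Run:
```python
from h import *
o=get_obs();print(o['time_s'],o['ee_pos'],o['eef_rot'],o['gripper_width']*88,o['force'],o['moment'])
im,K,T=snap('side','d22.png')
im2,K,T=snap('wrist','w22.png')
cv2.imwrite('pics/c22.png',np.hstack([cv2.resize(im[180:270,225:345,::-1],(400,300),interpolation=cv2.INTER_CUBIC),cv2.resize(im2[:,:,::-1],(400,300))]))
```

```text
32.25 [ 0.44409625 -0.08276797  0.01041603] [ 1.79900094e+02 -7.64211611e-02  2.15025790e+01] 28.283932237140085 [0.40440641 0.34926585 0.01926483] [-0.02312086 -0.11102657 -0.02346665]
```

View pics/c22.png

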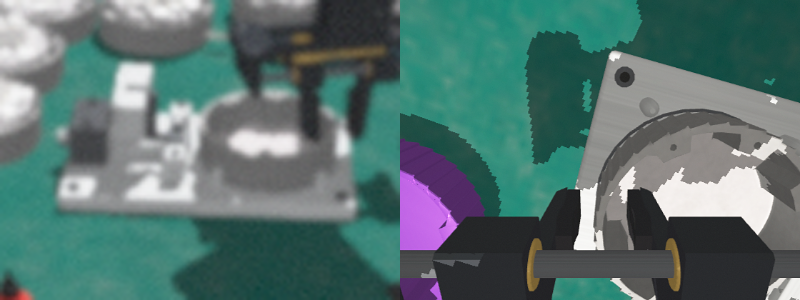

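Released with no force on the wrist. I retract straight up and look at the result.

{"name": "arm_command", "arguments": {"deltas": "0 0 -1 0 0 0 0.68; 0 0 -2.5 0 0 0 0.68; 0 0 -5 0 0 0 0.68; 0 0 -9 0 0 0 0.68; 0 0 -14 0 0 0 0.68; 0 1 -18 0 0 0 0.68; -2 3 -22 0 0 0 0.68; -4 5 -26 0 0 0 0.68"}}

```text
time_s: 33.35
ee_pos: [0.4241, -0.144, 0.2725]
eef_rot: [179.9, -0.1, 21.5]
force: [-0.0, 0.3, -0.6]
gripper_width: 0.322
```

Run:
```python
from h import *
o=get_obs();print(o['time_s'],o['ee_pos'],o['eef_rot'],o['gripper_width']*88,o['force'],o['moment'])
im,K,T=snap('side','d23.png')
im3,K,T=snap('scene','s23.png')
im2,K,T=snap('wrist','w23.png')
cv2.imwrite('pics/c23.png',np.hstack([cv2.resize(im[180:270,225:345,::-1],(400,300),interpolation=cv2.INTER_CUBIC),cv2.resize(im3[190:290,230:360,::-1],(400,300),interpolation=cv2.INTER_CUBIC)]))
```

```text
33.35 [ 0.42406115 -0.14395653  0.27251446] [ 1.79864177e+02 -1.00219341e-01  2.15408347e+01] 28.33003771675695 [-0.02993671  0.25613558 -0.55912212] [-0.03890504 -0.1054372   0.00628224]
```

View pics/c23.png

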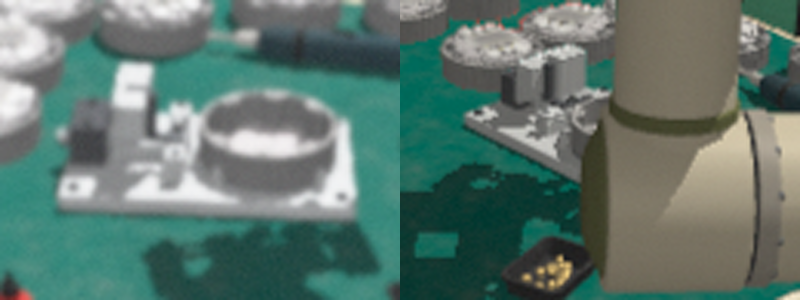

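View pics/w23.png

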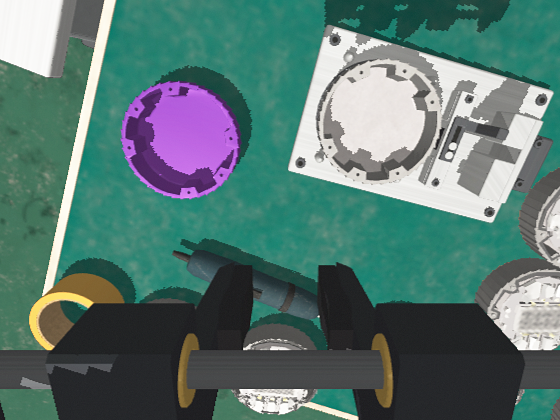

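Run:
```python
from h import *
im,K,T=load('w23')
c=im[20:225,285:555,::-1]
cv2.imwrite('pics/w23z.png',cv2.resize(c,(790,600),interpolation=cv2.INTER_CUBIC))
ov=im.copy()
for r,z,col in((64,36,(255,0,0)),):
  for t in np.linspace(0,2*np.pi,60):
    u=proj(K,T,N(r*np.cos(t),r*np.sin(t),z)); cv2.circle(ov,tuple(int(round(v*16)) for v in u),10,col,-1,shift=4)
for a in(50,-50,130,-130):
    u=proj(K,T,N(71*np.cos(np.radians(a)),71*np.sin(np.radians(a)),19)); cv2.circle(ov,tuple(int(round(v*16)) for v in u),20,(0,0,255),-1,shift=4)
cv2.imwrite('pics/w23o.png',cv2.resize(ov[20:225,285:555,::-1],(790,600),interpolation=cv2.INTER_CUBIC))
```

```text
(no output)
```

View pics/w23z.png

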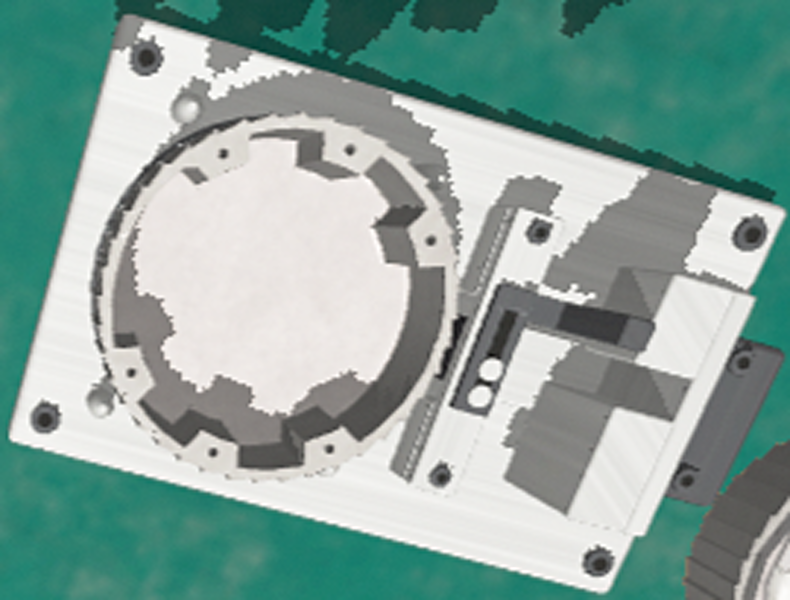

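View pics/w23o.png

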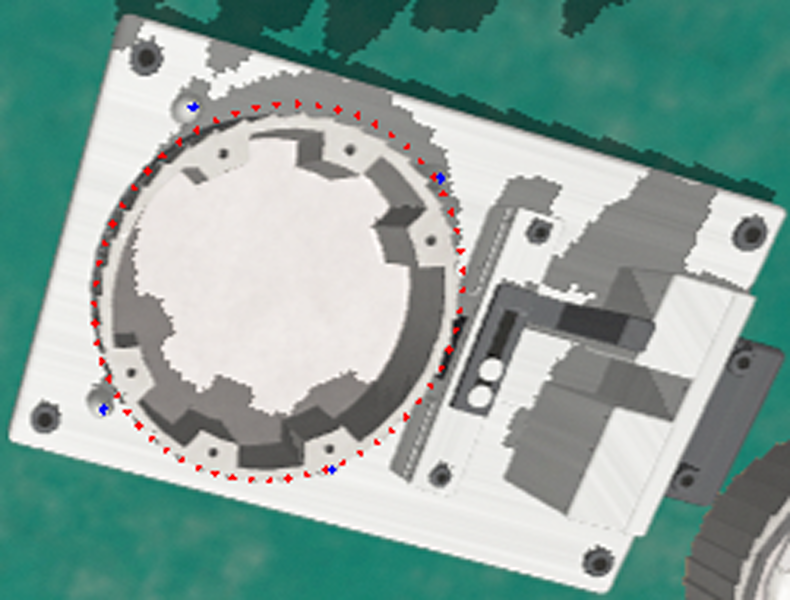

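Keeper in front of the stop arm, and the nose is clear behind the bridge. The rim looks about 2 mm off and slightly small. I'll take a second viewpoint and triangulate the rim's screw holes to check height, tilt and centring.

{"name": "arm_command", "arguments": {"deltas": "2 0 0 0 0 0 0.68; 5 0 0 0 0 0 0.68; 9 0 0 0 0 0 0.68; 13 1 0 0 0 0 0.68; 15 2 0 0 0 0 0.68; 15 2 0 0 0 0 0.68; 15 2 0 0 0 0 0.68; 15 2 0 0 0 0 0.68"}}

```text
time_s: 34.5
ee_pos: [0.5711, -0.1083, 0.2732]
eef_rot: [179.7, -0.2, 21.4]
force: [0.3, -0.5, 0.6]
gripper_width: 0.321
```

Run:
```python
from h import *
o=get_obs();print(o['time_s'],o['ee_pos'],o['eef_rot'])
im,K,T=snap('wrist','w24.png')
us=[proj(K,T,N(x,y,z)) for x in(-76,184) for y in(-80,80) for z in(0,36)];us=np.array(us);print(us.min(0),us.max(0))
x0,y0=np.maximum(us.min(0)-5,0).astype(int);x1,y1=(us.max(0)+5).astype(int);print(x0,y0,x1,y1)
c=im[y0:y1,x0:x1,::-1];s=min(790/c.shape[1],600/c.shape[0]);print(s)
cv2.imwrite('pics/w24z.png',cv2.resize(c,None,fx=s,fy=s,interpolation=cv2.INTER_CUBIC))
```

```text
34.5 [ 0.57107368 -0.10828575  0.27320776] [179.71489305  -0.2054746   21.38806515]
[144.65375737  -4.63362549] [434.04656048 221.6410324 ]
139 0 439 226
2.6333333333333333
```

View pics/w24z.png

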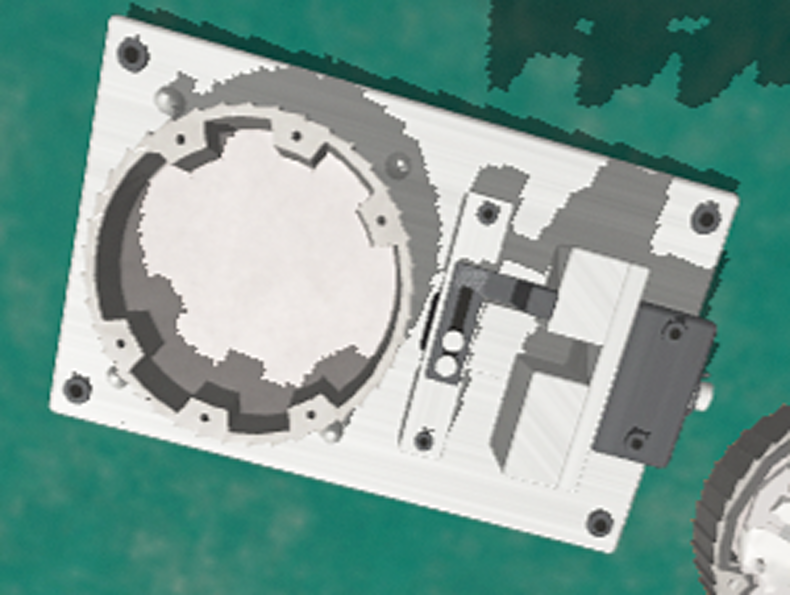

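Now all four dowels can be seen standing round the housing, at (170,100), (400,163), (118,378) and (332,432). I triangulate the rim holes to check flatness.

Run:
```python
from h import *
im1,K1,T1=load('w23');im2,K2,T2=load('w24')
a=np.array([(223,154),(350,150),(430,240),(131,373),(213,452),(330,449)])/2.926+[285,20]
b=np.array([(180,139),(297,135),(382,220),(121,343),(206,417),(311,414)])/2.6333+[139,0]
def tri(a,b):
    X=cv2.triangulatePoints(K1@np.linalg.inv(T1)[:3],K2@np.linalg.inv(T2)[:3],a.T.astype(float),b.T.astype(float));return (X[:3]/X[3]).T
P=np.array([toN(p) for p in tri(a,b)]);print(P)
A=np.c_[P[:,:2],np.ones(6)];s=np.linalg.lstsq(A,P[:,2],rcond=None)[0];print('tilt deg',np.degrees(s[:2]).round(2),'z0',s[2].round(1))
from scipy.optimize import least_squares
q=least_squares(lambda x:np.hypot(*(P[:,:2]-x[:2]).T)-x[2],[0,0,55]).x;print('centre',q.round(2))
# plate bolts as reference z=0
a2=np.array([(146,57),(45,418),(598,562),(750,233)])/2.926+[285,20];b2=np.array([(132,54),(76,390),(600,522),(706,218)])/2.6333+[139,0]
print(np.array([toN(p) for p in tri(a2,b2)]))
# nest centre from dowel tops in w24
d=np.array([(170,100),(400,163),(118,378),(332,432)])/2.6333+[139,0]
D=np.array([toN(plane(K2,T2,u,.035)) for u in d]);print(D,D.mean(0))
```

```text
[[-33.21  40.94  35.21]
 [  7.65  53.17  34.68]
 [ 45.14  32.86  33.37]
 [-41.36 -37.14  34.34]
 [ -3.68 -57.28  33.56]
 [ 36.6  -44.93  35.89]]
tilt deg [-0.11  0.  ] z0 34.5
centre [ 1.74 -1.99 55.5 ]
[[-63.67  66.86   1.4 ]
 [-63.46 -66.97   2.29]
 [172.63 -66.47   0.63]
 [172.51  67.5    0.48]]
[[-42.66  53.74  19.  ]
 [ 46.52  54.66  19.  ]
 [-43.44 -53.93  19.  ]
 [ 46.46 -53.26  19.  ]] [ 1.72    0.3025 19.    ]
```

The housing is seated: tilt about 0.1°, hole height 34.5 mm above the plate, centred between the dowels. Handing in.

Run:
```python
from h import *
a=cv2.imread('pics/side0.png').astype(int);im,_,_=snap('side','d25.png');b=im[:,:,::-1].astype(int)
for n,(x0,y0,x1,y1) in dict(tray=(338,262,362,290),bottle=(218,258,240,297),driver=(290,185,352,202)).items():print(n,np.abs(a-b)[y0:y1,x0:x1].mean().round(1))
print(get_obs()['force'])
print(job_done())
```

```text
tray 6.3
bottle 23.3
driver 3.8
[ 0.35792104 -2.04995553  0.23447582]
the job is handed in; nothing more can be done
None
```

Run:
```python
import cv2,numpy as np
f=lambda n:cv2.resize(cv2.imread(n)[240:310,200:300],(400,280))
cv2.imwrite('pics/c25.png',np.hstack([f('pics/side0.png'),f('pics/d25.png')]))
```

```text
(no output)
```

View pics/c25.png

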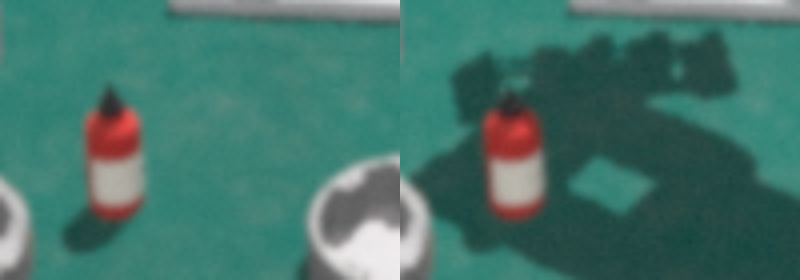

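The plunger is trapped back behind the keeper, and the housing lies flat, open side up, between the four dowels. I handed the job in at about 35 s with the gripper clear of everything.

**Mechanism:** I pushed the finger plate back to its stop, slid the keeper to its end stop and withdrew. The nose stayed clear of the nest, and a later view shows the blade in front of the stop arm.
- **Forces:** the wrist read a brief 23 N along the plunger when it met the stop. Including the vertical component that was about 26 N in all, so it came close to the 25 N limit. The rest of the push was about 14–16 N, with up to 20 N sideways, most of it friction on the plate.

**Housing:** it was gripped on the rim, carried over and lowered slowly.
- **Checks after release:** triangulated rim holes give a tilt of about 0.1° and a rim about 34.5 mm above the plate, against 36 nominal. The plate bolts checked the same way read 0.5–2.3 mm off. The centre is within about 2.5 mm of the nest, which is about the accuracy of the measurement, and all four dowels can be seen round it.

**What disagreed with expectation:**
- **Fingertips:** they end about 22 mm short of the reported TCP, seen in two camera views and by a first push that passed over the plate. I worked with that offset.
- **Swivel in the grip:** the housing centre turned out about 8 mm off target just above the nest, apparently from a swivel on the fluted wall when the jaws closed. I corrected this in two steps before setting it down.
- **Bystanders:** comparing the side view before and after, the tray and driver were nearly unchanged. The bottle's patch differed, but on inspection only the arm's shadow had moved over it. I made no such comparison for the lens.

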